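Hang the dip basket on the hook inside the drying cabinet

TASK

Pick up the little dip basket by its wooden grip and hang it by its cross bar on the hook deep inside the low drying cabinet: bring it in under the front lip, tilt its far end up so that the cross bar passes between the upturned hook tip and the roof, feel gently for the plate behind the hook, and lower the bar into the hook while you still hold it. Then let go so that the basket hangs still and upright. Press gently throughout, because nobody has measured how deep the hook is set, and leave the cup, timer, jar and pliers alone.

Things in the scene. Friction and masses are not known exactly. Their poses are not given: they have to be found in the camera images.
- basket: Perforated steel dip basket, 0.12 kg, long wire handle; stands on the bench. Origin: underside level, straight below its cross bar. Its +x runs from handle to basket end, z up. Tub 58 x 54 x 28 mm: x -20 to +38, z 0 to 28 mm. Two wires at x = 0, y = +-24 mm rise to the cross bar at z = 100 mm. Hung by the bar it balances within 10 degrees of level.
- bail (a point): Centre of the basket's cross bar (basket frame 0, 0, 100 mm): 7 mm thick, 48 mm long along y. From its ends a fork of two 6 mm wires runs back along -x at the same height, parallel and 48 mm apart to x = -70 mm, then closing together to the wooden grip; the hook's tip stands between them once hung.
- grip (a point): Centre of the wooden grip (basket frame -195, 0, 100 mm): 65 long (x -165 to -230) x 14 wide (y) x 24 mm high (z 88 to 112). Pinch it across its 14 mm from above.
- cabinet: Low drying cabinet fixed on four 15 mm rubber feet, grey with blue roof and lip, 220 deep x 150 wide x 161 mm high, front open. Its +x points from the front inward, y across, z up; origin at its underside, 15 mm above the bench, mid width, 100 mm behind the front. In its frame: floor top z = 6, side walls y = +-71, roof underside z = 156, back wall x = 116 mm. It stands pushes up to 15 N.
- steel_cup: stainless cup, d 70 x 85 mm, bystander; origin under its centre
- timer: white bench timer 62 x 68 x 21 mm, bystander; origin under its centre
- cot_jar: jar with an orange lid, d 62 x 66 mm, bystander; origin under its centre
- pliers: long-nose pliers with red grips, 52 x 161 x 11 mm, bystander; origin under its centre
- lip (a point): Middle of the lower edge of the blue lip that hangs from the front of the cabinet's roof (cabinet frame -98.5, 0, 131 mm). The lip is 3 mm thick (x -100 to -97 mm); the opening below it spans z 6 to 131 mm: lower than the hook's tip, so the bar can pass over the tip only with the basket's far end tilted up, 15 to 25 degrees.
- hook_mid (a point): On the shank's top line, mid of the hook's depth range (cabinet frame 15.5, 0, 120 mm); fixed to the cabinet, not the hook. Hook (cabinet frame): 8 mm round shank along x, from an upright plate (30 wide, z 110 to 154 mm) toward the front, ending in an 8 mm thick upturned tip, top z = 138 mm; 17 mm free between tip and plate.
- plate_mid (a point): Middle of the depths at which the plate behind the hook can stand (cabinet frame 15.5, 0, 145 mm); fixed to the cabinet. The hook with its plate is clamped at an unmeasured depth: plate front face anywhere from x = -7 to +38 mm, tip axis 21 mm before it; find it by touch. A beam behind the plate (z 142 to 150, y +-66 mm) ties it to side rails.

How it is judged:
On the way, in this order (a step that is already met when the one before it is completed fails the run):
1. the basket is lifted clear of the bench by its grip (height (world z) of basket above 0.02 m and contact force between the fingers and basket above 0.5 N), for 0.1 s.
2. while still held, the cross bar lies down on the hook's shank, behind the tip, and the hook carries load (z of bail in the frame of cabinet between 0.119 and 0.129 m and x of bail in the frame of cabinet above -0.025 m and contact force between basket and cabinet above 0.4 N and contact force between the fingers and basket above 0.5 N), for 0.2 s.
At the end, for the whole second after the job is handed in: The basket hangs free on the cabinet's hook: its cross bar lies on the shank (bar centre 119 to 129 mm above the cabinet's origin, between 25 mm before and 38 mm behind the cabinet's origin), the basket within 0.3 rad of upright, at rest (z of bail in the frame of cabinet between 0.119 and 0.129 m and x of bail in the frame of cabinet between -0.025 and 0.038 m and angle between basket's own z axis and vertical below 0.3 rad and contact force between basket and cabinet above 0.4 N and linear speed of basket below 0.03 m/s and angular speed of basket below 0.3 rad/s); the robot touches nothing.
It fails at once if the basket is pressed on the cabinet or its hook with more than 15 N (contact force between basket and cabinet above 15 N).
It fails at once if the robot presses on the cabinet with more than 15 N (contact force between the arm and cabinet above 15 N).
It fails at once if the cup, timer, jar or pliers are moved more than 20 mm (distance of any of steel_cup, timer, cot_jar, pliers from where it was at the start of the episode above 0.02 m).
It also fails if it takes over 72 s, if anything falls off the work surface, if the arm or the gripper's body presses on something with over 40 N, if the wrist force passes 120 N, or if a joint passes its speed limit or range.

ROBOT

A 7-joint arm with a two-finger parallel gripper is mounted at the origin on a cart in front of the work surface, level with it; the furniture and walls round the work are solid. World frame = base frame: x ahead of the robot, y to its left, z up, the work surface at z = 0. Lengths are in m, angles in rad, forces in N, time in s.
With the tool pointing down it reaches from about 0.425 to 0.925 m from the base axis. Payload 6.8 kg.
Tool frame: the origin (TCP) lies at the very end of the fingers, on their centre line; the grasp point (between the pads) lies 19 mm behind it (bot.grasp_offset is the distance from the TCP to the grasp point, in m); z points along the fingers, y is the direction in which the jaws open and shut (so a half turn about z gives the same grasp; the last joint's range is limited). The gripper opens to 85 mm and grips with 20 to 120 N. Pads are 22 mm wide; open, the fingers measure 114 mm over their backs; the gripper's body (76 mm by 85 mm) begins 54 mm behind the grasp point. The pads swing forward as they close: fully open they stand 13 mm farther back than shut.
Start: joints at [1.075, 0.477, 0.022, 1.555, -0.011, 1.109, -0.083], TCP at [0.255, -0.625, 0.231] pointing down, gripper open.
Joint ranges: [-2.96, 2.96], [-0.34, 2.1], [-1.41, 1.46], [0.24, 2.44], [-1.37, 4.51], [0.17, 1.92], [-2.96, 2.96]. Speed limits (rad/s): [2.39, 2.39, 3.14, 3.14, 3.14, 3.14, 3.14].

INTERFACE

Orientations are given as a unit quaternion [w, x, y, z].
In Python, from station import monitor, cams, bot, finder gives the robot as it stands.
- The arm moves only by the tool jog_arm, never from a script. Its argument "plan" is a list of rows, each an object of numbers: "x", "y", "z": the shift along the tool's x, y, z as a fraction of full scale; "wx", "wy", "wz": the turn, a rotation vector about the tool's x, y, z as a fraction of full scale. A call has 1 to 12 rows; each row is the pose to reach, as a shift and turn from the pose measured when the call began, along the tool's axes at that moment, turning the shorter way round; what a row does not reach only later rows make up. Full scale, the value 1, is 20 cm for a shift and 180 degrees for a turn. A row lasts 1/12 s, in which the tool goes at most 41.7 mm and 7.16 degrees, less where a joint would pass 70% of its speed; a pose out of reach is approached as far as the arm can. A call with a number of a shift or a turn outside -1 to 1 is refused whole. A call with a gripper value outside its range is refused whole. "hand" is the opening, from -1 (shut) to 1 (fully open), set as the call begins (left out, the last holds). The fingers move at their own pace and stop on an object; "grip_force" is the grip in N (left out, the last holds). Time passes only in rows, so rows that repeat a pose let the fingers close. It gives the time, the measured TCP pose, the force and the opening at its end, in the units of the state.
- monitor.get_obs(): the state, without advancing time (a new reading comes with each control period).
- cams.read_camera(name): name is "scene" or "top" or "wrist"; returns the picture (384x512x3 uint8, red, green, blue); there is no depth.
- cams.get_calibration(name): a dict with "fx", "fy", "cx", "cy" (pixels), "extrinsics" (4x4, takes a point from world to camera coordinates). Camera axes: x right, y down, z forward; pixel columns grow to the right and rows downward; lengths in m; the calibration is good to about 2 mm. A picture is of the moment at which its call begins: read the wrist's pose just before it. get_calibration takes no time and is no camera call; for the wrist camera it gives the pose at the moment of the call.
- bot.hand_in(): hands the job in, once; it reports no verdict.
Trained networks look in the newest picture that a camera, given by its name, has taken for a name from the list of things; names that differ only in an ending like _2 or _b are one class to them, and where a whole thing is asked for, a point or a joint stands for the part that bears it (a point fixed in the world has none). Each returns a list of dicts, best first, with "confidence" (0 to 1); they miss things now and then, are a little off and sometimes report something else, mostly with a low value. They report only what shows in the picture. A call takes as long as a camera call.
- finder.find_in(camera, target): "bbox" ([left, top, width, height] in pixels, round what is visible of it).
- finder.place_of(camera, target): "location" ([column, row] in pixels: a listed point, or the origin of a listed thing).
The state is a dict: "t": time; "q": joint angles; "joint_vel": joint speeds; "joint_torque": joint torques, N m; "eef_pos": TCP position; "tool_rot": TCP orientation; "contact_force": force on the tool from outside, world axes, zero at the start; "torque": the same for the moment, N m; "gripper_width": opening from 0.0 (shut) to 1.0 (fully open).
Only numpy, scipy, OpenCV 4.12 (cv2) and the standard library are available. Lean on these libraries where they do the work, as an engineer would, in place of code of your own. Each camera call takes 0.05 s, during which the arm holds its last target. There are 200 camera calls.

## Working session

There is one attempt and no reset: what is moved stays moved. The work goes in short steps, Python scripts to look and compute and a tool call to move; the robot and the scene stay as the last step left them, time stands still between calls to the robot, and variables do not carry over. Pictures are saved under pics/ and viewed, about 8 in all and at most 12, crops included, and the job is handed in when it is done.

Besides the shell and the picture viewer there is one more tool, called in YAML: its name, and indented under it one key for each argument. jog_arm: Moves the arm, as the interface text tells. Shift numbers are shares of 20 cm and turn numbers shares of 180 degrees, none past 1 either way. Its arguments: {"type":"object","properties":{"plan":{"type":"array","items":{"type":"object","properties":{"x":{"type":"number","minimum":-1,"maximum":1},"y":{"type":"number","minimum":-1,"maximum":1},"z":{"type":"number","minimum":-1,"maximum":1},"wx":{"type":"number","minimum":-1,"maximum":1},"wy":{"type":"number","minimum":-1,"maximum":1},"wz":{"type":"number","minimum":-1,"maximum":1}}}},"hand":{"type":"number"},"grip_force":{"type":"number"}},"required":["plan"]}

```bash
mkdir -p pics; ls; cat > h.py <<'E'
import numpy as np, cv2
from station import monitor, cams, bot, finder
from scipy.spatial.transform import Rotation as R
def ray(cam,uv,cal=None):
    c=cal or cams.get_calibration(cam); E=np.array(c["extrinsics"])
    d=np.array([(uv[0]-c["cx"])/c["fx"],(uv[1]-c["cy"])/c["fy"],1.]); Rm=E[:3,:3]
    d=Rm.T@d; return -Rm.T@E[:3,3], d/np.linalg.norm(d)
def tri(rays):
    A=sum(np.eye(3)-np.outer(d,d) for o,d in rays); b=sum((np.eye(3)-np.outer(d,d))@o for o,d in rays)
    p=np.linalg.solve(A,b); return p,[np.linalg.norm((np.eye(3)-np.outer(d,d))@(p-o)) for o,d in rays]
def proj(cam,p,cal=None):
    c=cal or cams.get_calibration(cam); q=np.array(c["extrinsics"])@np.append(p,1.); return np.array([c["fx"]*q[0]/q[2]+c["cx"],c["fy"]*q[1]/q[2]+c["cy"]])
def q2R(q): return R.from_quat([q[1],q[2],q[3],q[0]])
def shot(cam,name=None):
    im=cams.read_camera(cam)
    if name: cv2.imwrite(f"pics/{name}.png",np.ascontiguousarray(im[...,::-1]))
    return im
E
python3 - <<'E'
from h import *
o=monitor.get_obs(); print({k:np.round(v,3) for k,v in o.items()})
ims=[]
res={}
for c in ["scene","top","wrist"]:
    ims.append(shot(c,c+"0"))
    for t in ["bail","grip","basket","lip","hook_mid","plate_mid","cabinet"]:
        r=finder.place_of(c,t); print(c,t,[(np.round(x["location"],1),round(x["confidence"],2)) for x in r[:2]])
        if r: res[c,t]=r[0]["location"]
for t in ["bail","grip","basket","lip","hook_mid","plate_mid","cabinet"]:
    rs=[ray(c,res[c,t]) for c in ["scene","top"] if (c,t) in res]
    if len(rs)>1: print(t,tri(rs))
for c in ["scene","top","wrist"]: 
    k=cams.get_calibration(c); print(c,ray(c,[k["cx"],k["cy"]]),k["fx"])
cv2.imwrite("pics/a.png",np.hstack(ims[:2])[...,::-1][:, :, :].copy()) 
a=cv2.imread("pics/a.png"); cv2.imwrite("pics/a.png",np.vstack([cv2.resize(a,(800,300)),]))
E
```

```text
pics
{'t': np.float64(0.0), 'q': array([ 1.075,  0.478,  0.022,  1.556, -0.012,  1.109, -0.083]), 'joint_vel': array([-0.   , -0.   ,  0.001, -0.001,  0.001,  0.   ,  0.002]), 'joint_torque': array([-0.0000e+00, -5.9645e+01,  1.6080e+00, -2.8119e+01,  1.2000e-02,
        9.0000e-03,  0.0000e+00]), 'eef_pos': array([ 0.255, -0.624,  0.23 ]), 'tool_rot': array([-0.001,  0.981,  0.193, -0.   ]), 'contact_force': array([-0.093, -0.221, -0.043]), 'torque': array([-0.068,  0.079,  0.002]), 'gripper_width': np.float64(1.001)}
scene bail [(array([271.1, 216.4]), 0.81)]
scene grip [(array([217.7, 271.1]), 0.9)]
scene basket [(array([270.5, 241.8]), 0.59)]
scene lip [(array([318.3, 161.8]), 0.63), (array([219.2, 271.6]), 0.15)]
scene hook_mid [(array([341.9, 146.5]), 0.69)]
scene plate_mid [(array([340.2, 141.4]), 0.84)]
scene cabinet [(array([332.9, 176.4]), 0.87)]
top bail [(array([256.7, 222.7]), 0.91)]
top grip [(array([199.5, 224.5]), 0.94)]
top basket [(array([253.5, 225.6]), 0.66)]
top lip [(array([314.1, 220.6]), 0.72)]
top hook_mid [(array([315.2, 223. ]), 0.57), (array([198.9, 224.9]
[... 757 characters left out ...]
064,  0.23652191]), [np.float64(0.02435213309170156), np.float64(0.02435213309170155)])
plate_mid (array([ 0.46185257, -0.29937579,  0.14015599]), [np.float64(0.0008168009767088284), np.float64(0.0008168009767086767)])
cabinet (array([ 0.38005135, -0.00182635,  0.32298528]), [np.float64(0.057719024850390384), np.float64(0.057719024850390314)])
scene (array([0.03858785, 0.5483083 , 1.01121823]), array([ 0.42183307, -0.47330303, -0.77333117])) 434.1055405592723
top (array([0.33997582, 0.02089627, 1.70802697]), array([ 0.12227018,  0.01125547, -0.99243303])) 464.34040823172097
wrist (array([ 0.33420645, -0.59189991,  0.37398062]), array([-0.30139047, -0.12396783, -0.94540772])) 292.846697618605
```

View pics/scene0.png

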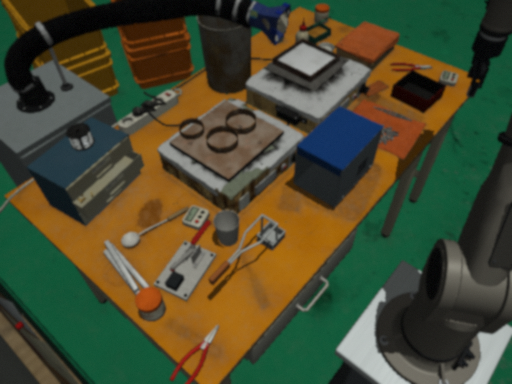

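View pics/top0.png

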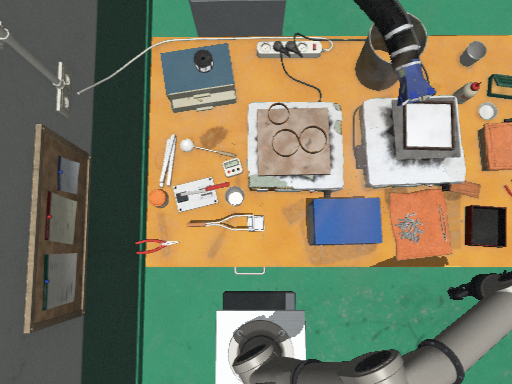

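The scene picture shows the basket with its grip at (218,271) and tub at (270,235), and the blue cabinet to its right. The top picture shows the grip at (199,224), the bail at (257,223) and the blue roof at about (307–382, 197–246), open toward the basket. The jar, timer, cup and pliers are all about 10 cm or more from the grip.

```bash
cat >> h.py <<'E'
def plan(pos,Rt,n=1):
    o=monitor.get_obs(); Rc=q2R(o["tool_rot"]); d=Rc.inv().apply(np.array(pos)-o["eef_pos"])/0.2; w=(Rc.inv()*Rt).as_rotvec()/np.pi
    print("row",dict(zip(["x","y","z","wx","wy","wz"],np.round(np.r_[d,w],4))),"rows needed",np.linalg.norm(d)*200/41.7,np.linalg.norm(w)*180/7.16)
def toolR(fwd,tilt=0):
    """fwd: horizontal basket/cabinet +x dir; tilt rad lifts far end. tool x=-fwd,z down"""
    f=np.array([fwd[0],fwd[1],0.]); f/=np.linalg.norm(f); u=np.array([0,0,1.])
    fx=np.cos(tilt)*f+np.sin(tilt)*u; z=-(np.cos(tilt)*u-np.sin(tilt)*f); x=-fx
    return R.from_matrix(np.c_[x,np.cross(z,x),z])
def onplane(cam,uv,z,cal=None):
    o,d=ray(cam,uv,cal); return o+d*(z-o[2])/d[2]
E
python3 - <<'E'
from h import *
im=cv2.imread("pics/top0.png"); hsv=cv2.cvtColor(im,cv2.COLOR_BGR2HSV)
m=cv2.inRange(hsv,(105,130,50),(125,255,255)); n,l,s,c=cv2.connectedComponentsWithStats(m)
for i in range(1,n):
    if s[i][4]>1500:
        print(s[i]); ct=cv2.findContours((l==i).astype(np.uint8),0,2)[0][0]
        r=cv2.minAreaRect(ct); b=cv2.boxPoints(r); print(r)
        P=np.array([onplane("top",p,0.176) for p in b]); print(P.round(4), np.linalg.norm(P[0]-P[1]),np.linalg.norm(P[1]-P[2]),P.mean(0))
for t in ["steel_cup","timer","cot_jar","pliers"]:
    r=finder.place_of("top",t); print(t,[(onplane("top",x["location"],0).round(3),x["confidence"]) for x in r[:1]])
plan([0.44,-0.43,0.36],toolR([0,-1]))
E
```

```text
[ 313  198   69   46 2030]
((346.94476318359375, 220.6842803955078), (44.427162170410156, 67.4572982788086), 89.04515838623047)
[[ 0.5299 -0.173   0.176 ]
 [ 0.5332 -0.3963  0.176 ]
 [ 0.3865 -0.3936  0.176 ]
 [ 0.3831 -0.1729  0.176 ]] 0.22335372083156896 0.14673289018998514 [ 0.45819579 -0.28393891  0.176     ]
steel_cup [(array([0.56, 0.09, 0.  ]), 0.84)]
timer [(array([0.665, 0.103, 0.   ]), 0.77)]
cot_jar [(array([0.546, 0.369, 0.   ]), 0.72)]
pliers [(array([0.403, 0.376, 0.   ]), 0.79)]
row {'x': np.float64(1.2234), 'y': np.float64(-0.5528), 'z': np.float64(-0.6434), 'wx': np.float64(0.0), 'wy': np.float64(0.0), 'wz': np.float64(-0.3765)} rows needed 7.140196973662479 9.46623080472175
```

jog_arm:
  plan:
    - {"x":0.8,"y":-0.45,"z":-0.6,"wz":-0.2}
    - {"x":0.8,"y":-0.45,"z":-0.6,"wz":-0.2}
    - {"x":0.8,"y":-0.45,"z":-0.6,"wz":-0.2}
    - {"x":0.8,"y":-0.45,"z":-0.6,"wz":-0.2}
    - {"x":1,"y":-0.6,"z":-0.64,"wz":-0.3765}
    - {"x":1,"y":-0.7,"z":-0.64,"wz":-0.3765}
    - {"x":1,"y":-0.8,"z":-0.64,"wz":-0.3765}
    - {"x":1,"y":-0.95,"z":-0.64,"wz":-0.3765}
    - {"x":1,"y":-1,"z":-0.64,"wz":-0.3765}
    - {"x":1,"y":-1,"z":-0.64,"wz":-0.3765}

```text
invalid input at $.plan[0]: expected keys x, y, z, wx, wy, wz
```

```bash
python3 -c "
from h import *
plan([0.457,0.0,0.34],toolR([0,-1]));plan([0.457,0.25,0.32],toolR([0,-1]))"
```

```text
row {'x': np.float64(2.1152), 'y': np.float64(-2.511), 'z': np.float64(-0.5435), 'wx': np.float64(0.0), 'wy': np.float64(0.0), 'wz': np.float64(-0.3765)} rows needed 15.960861504876043 9.46623080472175
row {'x': np.float64(2.588), 'y': np.float64(-3.6681), 'z': np.float64(-0.4436), 'wx': np.float64(0.0), 'wy': np.float64(0.0), 'wz': np.float64(-0.3765)} rows needed 21.635681078147048 9.46623080472175
```

jog_arm:
  plan:
    - {"x":0.8,"y":-0.45,"z":-0.6,"wx":0,"wy":0,"wz":-0.2}
    - {"x":0.8,"y":-0.45,"z":-0.6,"wx":0,"wy":0,"wz":-0.2}
    - {"x":0.8,"y":-0.45,"z":-0.6,"wx":0,"wy":0,"wz":-0.2}
    - {"x":0.8,"y":-0.45,"z":-0.6,"wx":0,"wy":0,"wz":-0.2}
    - {"x":1,"y":-0.6,"z":-0.64,"wx":0,"wy":0,"wz":-0.3765}
    - {"x":1,"y":-0.7,"z":-0.64,"wx":0,"wy":0,"wz":-0.3765}
    - {"x":1,"y":-0.8,"z":-0.64,"wx":0,"wy":0,"wz":-0.3765}
    - {"x":1,"y":-0.95,"z":-0.64,"wx":0,"wy":0,"wz":-0.3765}
    - {"x":1,"y":-1,"z":-0.64,"wx":0,"wy":0,"wz":-0.3765}
    - {"x":1,"y":-1,"z":-0.64,"wx":0,"wy":0,"wz":-0.3765}

```text
t: 2.23
eef_pos: [0.3648, -0.361, 0.3603]
tool_rot: [0.001, 0.704, 0.711, -0.0]
contact_force: [-0.3, -0.3, 1.0]
gripper_width: 1.001
```

```bash
python3 -c "
from h import *
plan([0.457,0.0,0.34],toolR([0,-1]));plan([0.457,0.25,0.32],toolR([0,-1]))"
```

```text
row {'x': np.float64(1.8002), 'y': np.float64(0.479), 'z': np.float64(0.1002), 'wx': np.float64(0.0002), 'wy': np.float64(0.0003), 'wz': np.float64(0.0032)} rows needed 8.9473749349415 0.0810931925407489
row {'x': np.float64(3.0502), 'y': np.float64(0.4915), 'z': np.float64(0.199), 'wx': np.float64(0.0002), 'wy': np.float64(0.0003), 'wz': np.float64(0.0032)} rows needed 14.848855254461139 0.0810931925407489
```

jog_arm:
  plan:
    - {"x":1,"y":0.48,"z":0.1,"wx":0,"wy":0,"wz":0.003}
    - {"x":1,"y":0.48,"z":0.1,"wx":0,"wy":0,"wz":0.003}
    - {"x":1,"y":0.48,"z":0.1,"wx":0,"wy":0,"wz":0.003}
    - {"x":1,"y":0.48,"z":0.1,"wx":0,"wy":0,"wz":0.003}
    - {"x":1,"y":0.48,"z":0.1,"wx":0,"wy":0,"wz":0.003}

```text
t: 2.65
eef_pos: [0.452, -0.1738, 0.3419]
tool_rot: [0.001, 0.707, 0.707, -0.0]
contact_force: [1.2, -1.3, 0.3]
gripper_width: 0.998
```

jog_arm:
  plan:
    - {"x":1,"y":0,"z":0.1,"wx":0,"wy":0,"wz":0}
    - {"x":1,"y":0,"z":0.1,"wx":0,"wy":0,"wz":0}
    - {"x":1,"y":0,"z":0.1,"wx":0,"wy":0,"wz":0}
    - {"x":1,"y":0,"z":0.1,"wx":0,"wy":0,"wz":0}
    - {"x":1,"y":0,"z":0.1,"wx":0,"wy":0,"wz":0}
    - {"x":1,"y":0,"z":0.1,"wx":0,"wy":0,"wz":0}

```text
t: 3.15
eef_pos: [0.4511, 0.0341, 0.3218]
tool_rot: [0.001, 0.703, 0.711, 0.001]
contact_force: [-0.0, -0.2, 0.4]
gripper_width: 1.002
```

jog_arm:
  plan:
    - {"x":0.7,"y":0,"z":0.1,"wx":0,"wy":0,"wz":0}
    - {"x":0.7,"y":0,"z":0.1,"wx":0,"wy":0,"wz":0}
    - {"x":0.7,"y":0,"z":0.1,"wx":0,"wy":0,"wz":0}
    - {"x":0.7,"y":0,"z":0.1,"wx":0,"wy":0,"wz":0}
    - {"x":0.7,"y":0,"z":0.1,"wx":0,"wy":0,"wz":0}
    - {"x":0.7,"y":0,"z":0.1,"wx":0,"wy":0,"wz":0}

```text
t: 3.65
eef_pos: [0.4493, 0.1751, 0.3018]
tool_rot: [0.0, 0.702, 0.712, 0.001]
contact_force: [0.3, 0.2, -0.2]
gripper_width: 1.001
```

```bash
cat > look.py <<'E'
from h import *
import sys
o=monitor.get_obs(); cal=cams.get_calibration("wrist"); shot("wrist",sys.argv[1]); print(o["t"],o["eef_pos"].round(4))
import pickle; res={}
for t in ["bail","grip","basket","lip","hook_mid","plate_mid"]:
    r=finder.place_of("wrist",t)
    if r: print(t,np.round(r[0]["location"],1),round(r[0]["confidence"],2)); res[t]=ray("wrist",r[0]["location"],cal)
pickle.dump((cal,res),open(sys.argv[1]+".pkl","wb"))
E
python3 look.py w1
```

```text
3.65 [0.4493 0.1751 0.3018]
bail [264.9 277.9] 0.97
grip [266.1 239.8] 0.38
basket [265.9 240.7] 0.57
plate_mid [265.2 240.1] 0.2
```

View pics/w1.png

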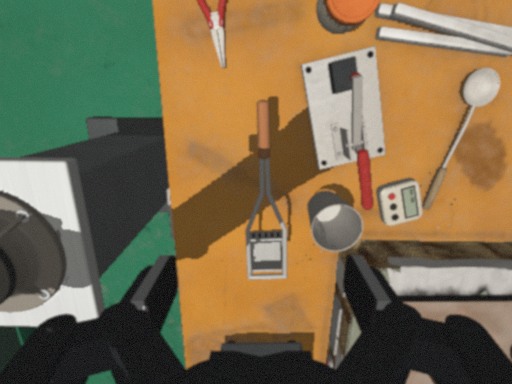

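```bash
python3 - <<'E'
from h import *
import pickle
cal,_=pickle.load(open("w1.pkl","rb"))
for n,p in dict(bail=[.459,.015,.1],grip=[.456,.21,.1],gripend=[.456,.245,.1],gripfront=[.456,.18,.1],tubfar=[.459,-.023,.028],tubnear=[.459,.035,.028],fork=[.459,.085,.1],cup=[.56,.09,.085]).items(): print(n,proj("wrist",p,cal).round(1))
print(ray("wrist",[cal["cx"],cal["cy"]],cal))
for c in ["scene","top"]:
    for t in ["grip","bail","basket"]:
        shot(c); r=finder.find_in(c,t); print(c,t,[(np.round(x["bbox"]),round(x["confidence"],2)) for x in r[:1]])
s=cv2.imread("pics/scene0.png")[195:310,190:310]; t=cv2.imread("pics/top0.png")[190:250,170:280]
cv2.imwrite("pics/crop.png",np.vstack([cv2.resize(s,(400,383),interpolation=2)[:, :],cv2.resize(t,(400,218),interpolation=2)])[:600])
E
```

```text
bail [264.1 283.1]
grip [264.9 141.4]
gripend [265.5 110.2]
gripfront [264.4 166.6]
tubfar [263.  276.3]
tubnear [263.7 245.2]
fork [265.2 237.7]
cup [339.6 230.2]
(array([0.44863801, 0.26049157, 0.44454365]), array([ 0.00807966, -0.32620429, -0.94526477]))
scene grip [(array([208., 216.,  73.,  69.]), 0.83)]
scene bail [(array([210., 215.,  73.,  66.]), 0.97)]
scene basket [(array([207., 214.,  78.,  68.]), 0.68)]
top grip [(array([233., 216.,  30.,  17.]), 0.72)]
top bail [(array([232., 215.,  33.,  15.]), 0.58)]
top basket [(array([247., 215.,  17.,  19.]), 0.93)]
```

View pics/crop.png

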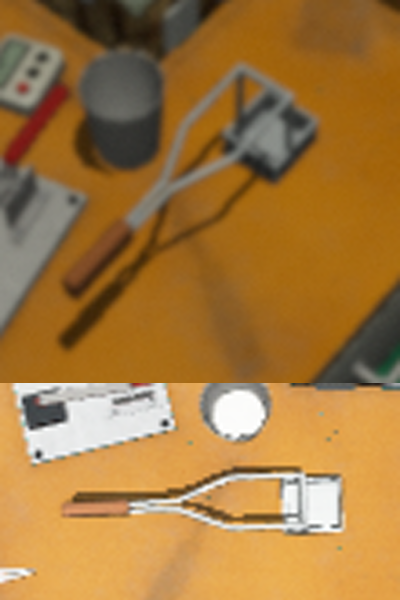

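The crops confirm that the wooden grip is the orange block, and that the cross bar is the far edge, at (265,278) in the wrist view. I'll triangulate both.

```bash
python3 - <<'E'
from h import *
import pickle
cal,res=pickle.load(open("w1.pkl","rb"))
im=cv2.imread("pics/w1.png"); print(im[110,264],im[130,264],im[145,264],im[130,250])
def seg(im,roi):
    x0,y0,x1,y1=roi; s=cv2.cvtColor(im[y0:y1,x0:x1],cv2.COLOR_BGR2HSV); return s
sub=im[90:165,250:280].astype(int); m=((sub[...,2]<215)&(sub[...,2]-sub[...,0]>60)&(sub[...,1]<0.6*sub[...,2])).astype(np.uint8)
n,l,s,c=cv2.connectedComponentsWithStats(m); i=1+np.argmax(s[1:,4]); print("wrist grip",s[i]+[250,90,0,0,0],c[i]+[250,90])
gw=c[i]+[250,90]
pts=np.argwhere(l==i)[:,::-1].astype(np.float32); print(cv2.fitLine(pts,2,0,.01,.01).ravel())
G=[(ray("wrist",gw,cal))]
B=[res["bail"],ray("scene",[271.1,216.4]),ray("top",[256.7,222.7])]
print("bail",tri(B),tri(B[:2]),tri([B[0],B[2]]))
G=[ray("wrist",gw,cal),ray("scene",[217.7,271.1]),ray("top",[199.5,224.5])]
print("grip",tri(G),tri(G[:2]),tri([G[0],G[2]]))
print("z=.1:",[onplane("wrist",u,.1+d,cal).round(4) for u,d in ((gw,.012),([264.9,277.9],0))], [onplane("top",u,.1,).round(4) for u in ([199.5,224.5],[256.7,222.7])],[onplane("scene",u,.1,).round(4) for u in ([217.7,271.1],[271.1,216.4])])
E
```

```text
[ 80 120 182] [ 81 125 184] [ 82 122 181] [ 67 141 205]Traceback (most recent call last):
  File "<stdin>", line 8, in <module>
    return _wrapfunc(a, 'argmax', axis=axis, out=out, **kwds)
    return bound(*args, **kwds)
ValueError: attempt to get argmax of an empty sequence
```

```bash
python3 - <<'E'
from h import *
import pickle
cal,res=pickle.load(open("w1.pkl","rb"))
im=cv2.imread("pics/w1.png")
sub=im[90:165,250:280].astype(int); m=((sub[...,0]/sub[...,2]>.40)&(sub[...,2]-sub[...,0]>60)&(sub[...,2]>150)).astype(np.uint8)
n,l,s,c=cv2.connectedComponentsWithStats(m); i=1+np.argmax(s[1:,4]); print("wrist grip",s[i]+[250,90,0,0,0],c[i]+[250,90])
gw=c[i]+[250,90]
pts=np.argwhere(l==i)[:,::-1].astype(np.float32); print(cv2.fitLine(pts,2,0,.01,.01).ravel())
B=[res["bail"],ray("scene",[271.1,216.4]),ray("top",[256.7,222.7])]
print("bail",tri(B),tri(B[:2]),tri([B[0],B[2]]))
G=[ray("wrist",gw,cal),ray("scene",[217.7,271.1]),ray("top",[199.5,224.5])]
print("grip",tri(G),tri(G[:2]),tri([G[0],G[2]]))
print("z=.1:",[onplane("wrist",u,.1+d,cal).round(4) for u,d in ((gw,.012),([264.9,277.9],0))], [onplane("top",u,.1,).round(4) for u in ([199.5,224.5],[256.7,222.7])],[onplane("scene",u,.1,).round(4) for u in ([217.7,271.1],[271.1,216.4])])
E
```

```text
wrist grip [257 101  11  47 441] [262.45351474 123.6893424 ]
[ 0.0414592  0.9991402 12.453515  33.689342 ]
bail (array([0.46040914, 0.01479178, 0.09467896]), [np.float64(0.004143876247871437), np.float64(0.004484282911145462), np.float64(0.0033485254180230495)]) (array([0.46070546, 0.01878317, 0.09978423]), [np.float64(0.003810876995885416), np.float64(0.003810876995885462)]) (array([0.45928835, 0.01310002, 0.08474628]), [np.float64(0.0011151482854887171), np.float64(0.0011151482854888377)])
grip (array([0.45427771, 0.22096454, 0.09384387]), [np.float64(0.008717619995921005), np.float64(0.004512168267409896), np.float64(0.008839870287023292)]) (array([0.45139061, 0.22923344, 0.11353826]), [np.float64(0.0024504380246005947), np.float64(0.002450438024600584)]) (array([0.45539466, 0.22224498, 0.0151579 ]), [np.float64(0.001606377251222589), np.float64(0.0016063772512226499)])
z=.1: [array([0.4527, 0.2312, 0.112 ]), array([0.4599, 0.0235, 0.1   ])] [array([0.4511, 0.2118, 0.1   ]), array([0.4571, 0.0132, 0.1   ])] [array([0.4564, 0.2222, 0.1   ]), array([0.4623, 0.0146, 0.1   ])]
```

```bash
python3 -c "
from h import *
plan([0.453,0.222,0.20],toolR([.035,-1]))"
```

```text
row {'x': np.float64(0.239), 'y': np.float64(0.0183), 'z': np.float64(0.5095), 'wx': np.float64(0.0007), 'wy': np.float64(-0.0002), 'wz': np.float64(-0.0076)} rows needed 2.7005007356305364 0.19255936469652973
```

jog_arm:
  plan:
    - {"x":0.24,"y":0.018,"z":0.51,"wx":0,"wy":0,"wz":-0.0076}
    - {"x":0.24,"y":0.018,"z":0.51,"wx":0,"wy":0,"wz":-0.0076}
    - {"x":0.24,"y":0.018,"z":0.51,"wx":0,"wy":0,"wz":-0.0076}
    - {"x":0.24,"y":0.018,"z":0.51,"wx":0,"wy":0,"wz":-0.0076}
    - {"x":0.24,"y":0.018,"z":0.51,"wx":0,"wy":0,"wz":-0.0076}
    - {"x":0.24,"y":0.018,"z":0.51,"wx":0,"wy":0,"wz":-0.0076}

```text
t: 5.1
eef_pos: [0.4536, 0.2222, 0.2011]
tool_rot: [0.001, 0.695, 0.719, 0.002]
contact_force: [0.7, 0.5, 0.5]
gripper_width: 1.004
```

```bash
python3 look.py w2; python3 - <<'E'
from h import *
import pickle
im=cv2.imread("pics/w2.png"); c2,r2=pickle.load(open("w2.pkl","rb")); c1,r1=pickle.load(open("w1.pkl","rb"))
for k in r2: print(k,[onplane("wrist",(0,0),0,c2)*0+ r2[k][0]+r2[k][1]*((.1-r2[k][0][2])/r2[k][1][2])])
if "bail" in r2: print("bail tri",tri([r1["bail"],r2["bail"]]))
g=lambda p:proj("wrist",p,c2).round(0)
print(g([.453,.222,.112]),g([.453,.2545,.112]),g([.453,.1895,.112]),g([.459,.024,.1]),monitor.get_obs()["eef_pos"])
E
```

```text
5.1 [0.4536 0.2222 0.2011]
grip [255.6 198.9] 0.85
basket [262.2 302.6] 0.88
grip [array([0.45118612, 0.22130526, 0.1       ])]
basket [array([0.46123074, 0.11090633, 0.1       ])]
[258. 203.] [259. 165.] [256. 238.] [257. 368.] [0.45341402 0.2219531  0.2007261 ]
```

View pics/w2.png

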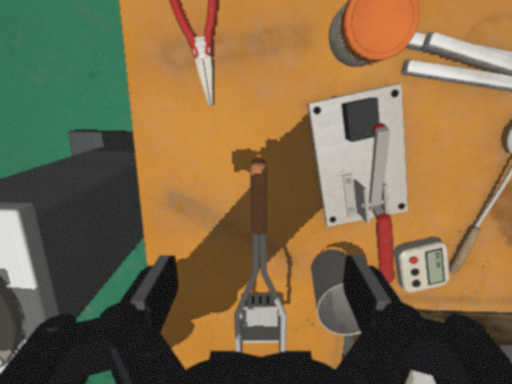

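```bash
python3 - <<'E'
from h import *
import pickle
c2,_=pickle.load(open("w2.pkl","rb")); c1,_=pickle.load(open("w1.pkl","rb"))
for n,a,b in [("gripend",(262,100.5),(258.5,160)),("collar",(264,157.5),(259.5,234)),("bar",(266,278),(261,343))]:
    print(n,tri([ray("wrist",a,c1),ray("wrist",b,c2)]),onplane("wrist",a,.1,c1),onplane("wrist",b,.1,c2))
im=cv2.imread("pics/w2.png"); print([ (r,im[r,259].tolist()) for r in range(152,172,2)],[ (r,im[r,261].tolist()) for r in range(228,240,2)],[(r,im[r,261].tolist()) for r in range(326,356,2)])
print([(c,im[200,c].tolist()) for c in range(246,274,2)])
print([(c,im[342,c].tolist()) for c in range(230,294,3)])
E
```

```text
gripend (array([0.45224149, 0.25532017, 0.09578813]), [np.float64(0.00034605422553286164), np.float64(0.0003460542255329122)]) [0.45185612 0.25538775 0.1       ] [0.4525604 0.256201  0.1      ]
collar (array([0.45533756, 0.19365588, 0.11316998]), [np.float64(0.0002329985406803626), np.float64(0.00023299854068037641)]) [0.45536152 0.19100025 0.1       ] [0.4558321  0.18715151 0.1       ]
bar (array([ 0.46608325, -0.05062951, -0.00745854]), [np.float64(0.0006762545621791288), np.float64(0.0006762545621790473)]) [0.46142021 0.02333139 0.1       ] [0.46193587 0.05893866 0.1       ]
[(152, [32, 76, 110]), (154, [39, 88, 128]), (156, [44, 104, 151]), (158, [33, 62, 89]), (160, [32, 50, 69]), (162, [37, 59, 85]), (164, [58, 89, 133]), (166, [72, 108, 162]), (168, [79, 118, 179]), (170, [80, 119, 180])] [(228, [39, 62, 85]), (230, [41, 61, 86]), (232, [42, 59, 85]), (234, [66, 73, 84]), (236, [81, 86, 85]), (238, [81, 84, 84])] [(326, [92, 94, 96]), (328, [71, 75, 75]), (330, [69, 73, 78]), (332, [68, 72, 76]), (334, [69, 72, 73]), (336, [69, 73, 75]), (338, [69, 75, 75]), (340, [130, 136, 1
[... 287 characters left out ...]
8, 86]), (258, [41, 60, 86]), (260, [41, 60, 88]), (262, [38, 58, 82]), (264, [34, 54, 77]), (266, [30, 54, 77]), (268, [32, 69, 97]), (270, [38, 72, 100]), (272, [23, 67, 96])]
[(230, [56, 136, 199]), (233, [61, 135, 196]), (236, [159, 169, 175]), (239, [137, 147, 146]), (242, [95, 108, 121]), (245, [146, 166, 188]), (248, [151, 173, 194]), (251, [150, 174, 193]), (254, [147, 170, 190]), (257, [153, 176, 195]), (260, [138, 169, 192]), (263, [136, 166, 191]), (266, [135, 164, 190]), (269, [138, 166, 192]), (272, [134, 163, 189]), (275, [138, 164, 191]), (278, [114, 137, 157]), (281, [147, 154, 155]), (284, [151, 159, 164]), (287, [59, 132, 193]), (290, [58, 135, 200]), (293, [56, 134, 197])]
```

jog_arm:
  plan:
    - {"x":0.008,"y":0,"z":0.3,"wx":0,"wy":0,"wz":0}
    - {"x":0.008,"y":0,"z":0.45,"wx":0,"wy":0,"wz":0}
    - {"x":0.008,"y":0,"z":0.55,"wx":0,"wy":0,"wz":0}
    - {"x":0.008,"y":0,"z":0.6,"wx":0,"wy":0,"wz":0}
    - {"x":0.008,"y":0,"z":0.6,"wx":0,"wy":0,"wz":0}
    - {"x":0.008,"y":0,"z":0.6,"wx":0,"wy":0,"wz":0}
    - {"x":0.008,"y":0,"z":0.6,"wx":0,"wy":0,"wz":0}

```text
t: 6.03
eef_pos: [0.4551, 0.2246, 0.0826]
tool_rot: [0.002, 0.695, 0.719, 0.003]
contact_force: [-0.6, 0.0, 0.2]
gripper_width: 0.998
```

jog_arm:
  hand: -1
  grip_force: 90
  plan:
    - {"x":0,"y":0,"z":0,"wx":0,"wy":0,"wz":0}
    - {"x":0,"y":0,"z":0,"wx":0,"wy":0,"wz":0}
    - {"x":0,"y":0,"z":0,"wx":0,"wy":0,"wz":0}
    - {"x":0,"y":0,"z":0,"wx":0,"wy":0,"wz":0}
    - {"x":0,"y":0,"z":0,"wx":0,"wy":0,"wz":0}
    - {"x":0,"y":0,"z":0,"wx":0,"wy":0,"wz":0}
    - {"x":0,"y":0,"z":0,"wx":0,"wy":0,"wz":0}
    - {"x":0,"y":0,"z":0,"wx":0,"wy":0,"wz":0}
    - {"x":0,"y":0,"z":0,"wx":0,"wy":0,"wz":0}
    - {"x":0,"y":0,"z":0,"wx":0,"wy":0,"wz":0}

```text
t: 6.87
eef_pos: [0.455, 0.2246, 0.0825]
tool_rot: [0.001, 0.695, 0.719, 0.003]
contact_force: [-0.5, 0.3, 0.6]
gripper_width: 0.147
```

jog_arm:
  plan:
    - {"x":0,"y":0,"z":-0.05,"wx":0,"wy":0,"wz":0}
    - {"x":0,"y":0,"z":-0.15,"wx":0,"wy":0,"wz":0}
    - {"x":0,"y":0,"z":-0.3,"wx":0,"wy":0,"wz":0}
    - {"x":0,"y":0,"z":-0.4,"wx":0,"wy":0,"wz":0}
    - {"x":0,"y":0,"z":-0.4,"wx":0,"wy":0,"wz":0}
    - {"x":0,"y":0,"z":-0.4,"wx":0,"wy":0,"wz":0}
    - {"x":0,"y":0,"z":-0.4,"wx":0,"wy":0,"wz":0}

```text
t: 7.45
eef_pos: [0.4541, 0.2239, 0.1621]
tool_rot: [0.001, 0.695, 0.719, 0.003]
contact_force: [-0.2, -1.1, -0.8]
gripper_width: 0.146
```

```bash
python3 - <<'E'
from h import *
o=monitor.get_obs(); print(o["eef_pos"],o["contact_force"],o["gripper_width"])
Rt=q2R(o["tool_rot"]); gp=o["eef_pos"]-Rt.apply([0,0,.019]); print("pred bail if rigid centre-grip",gp+Rt.apply([-.195,0,0]))
a=shot("scene","s2");r=finder.place_of("scene","bail");print(r[:1]); b=shot("top","t2"); r2=finder.place_of("top","bail"); print(r2[:1])
u,v=r[0]["location"],r2[0]["location"]; print(tri([ray("scene",u),ray("top",v)]))
p=gp+Rt.apply([-.195,0,0]); print("proj",proj("scene",p),proj("top",p))
s=cv2.imread("pics/s2.png")[190:290,190:360]; t=cv2.imread("pics/top0.png")
t=cv2.imread("pics/t2.png")[185:255,170:390]
cv2.imwrite("pics/crop2.png",np.vstack([cv2.resize(s,(600,353),interpolation=2),cv2.resize(t,(600,191),interpolation=2)]))
E
```

```text
[0.45413902 0.22392687 0.16211012] [-0.17047264 -1.13798748 -0.75294851] 0.14584398196565784
pred bail if rigid centre-grip [0.4605989  0.02900515 0.18081294]
[{'location': [269.9, 199.1], 'confidence': 0.88}]
[{'location': [258.0, 221.3], 'confidence': 0.98}]
(array([0.46146981, 0.01256506, 0.16960239]), [np.float64(0.005851475988573998), np.float64(0.005851475988574083)])
proj [268.32979934 200.64045779] [252.02540613 219.85208746]
```

View pics/crop2.png

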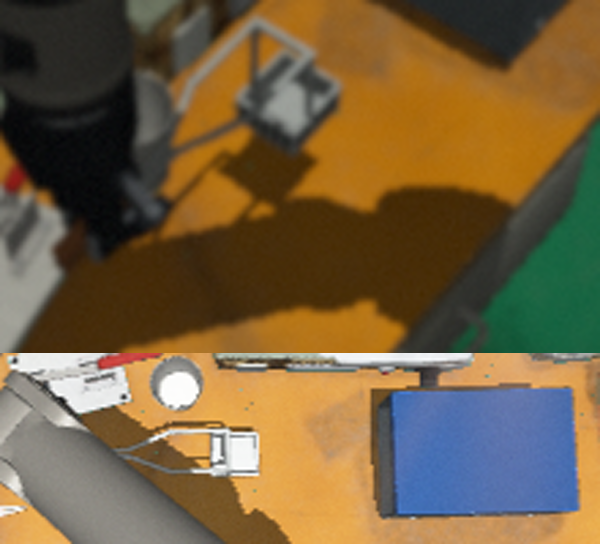

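The crop shows the basket lifted, level, and about where a rigid grip would put it: bar near (270.7,200.2) in the scene view against a predicted (268.3,200.6). Next I'll fix the cabinet pose from both cameras.

```bash
python3 - <<'E'
from h import *
from scipy.optimize import least_squares
obs={}
for c,f in [("scene","scene0"),("top","top0")]:
    im=cv2.imread(f"pics/{f}.png"); hsv=cv2.cvtColor(im,cv2.COLOR_BGR2HSV)
    m=cv2.inRange(hsv,(105,130,50),(125,255,255)); 
    if c=="scene": m[:, :280]=0; m[:100]=0; m[:,400:]=0
    n,l,s,ce=cv2.connectedComponentsWithStats(m); i=1+np.argmax(s[1:,4]) 
    ct=cv2.findContours((l==i).astype(np.uint8),0,2)[0][0]; h=cv2.convexHull(ct)
    p=cv2.approxPolyDP(h,3,True)[:,0]; print(c,s[i],p.tolist()); 
    obs[c]=h
    for nm,z in (("roof",.176),("lipedge",.146)): print(nm,[onplane(c,q,z)[:2].round(3).tolist() for q in p])
E
```

```text
scene [ 298  107   84   64 2847] [[339, 107], [381, 126], [342, 170], [298, 147]]
roof [[0.531, -0.386], [0.391, -0.392], [0.381, -0.177], [0.521, -0.172]]
lipedge [[0.548, -0.419], [0.404, -0.425], [0.394, -0.203], [0.539, -0.198]]
top [ 313  198   69   46 2030] [[378, 198], [380, 242], [315, 243], [313, 200]]
roof [[0.533, -0.389], [0.388, -0.39], [0.385, -0.178], [0.527, -0.173]]
lipedge [[0.537, -0.397], [0.389, -0.398], [0.385, -0.181], [0.53, -0.177]]
```

```bash
cat >> h.py <<'E'
C0=np.array([.457,-.274,.015]); F=np.array([.026,-1,0.]); F/=np.linalg.norm(F); L=.198; DZ=-.0015
def target(xb,zb,deg,lat=0):
    Rt=toolR(F,np.radians(deg)); b=C0+F*xb+np.array([0,0,zb])+np.array([lat,0,0])
    return b-Rt.apply([-L,0,-DZ])+Rt.apply([0,0,.019]),Rt
def goto(xb,zb,deg): p,Rt=target(xb,zb,deg); print((xb,zb,deg),"TCP",p.round(4)); plan(p,Rt)
def where():
    o=monitor.get_obs(); Rt=q2R(o["tool_rot"]); b=o["eef_pos"]-Rt.apply([0,0,.019])+Rt.apply([-L,0,-DZ])-C0
    fx=-Rt.apply([1,0,0]); print("t",o["t"],"bail cab x %.1f z %.1f lat %.1f mm"%(b@F*1e3,b[2]*1e3,1e3*(b@np.array([-F[1],F[0],0]))),"tilt %.1f"%np.degrees(np.arcsin(fx[2])),"yaw",np.degrees(np.arctan2(fx[0],-fx[1])).round(2),"f",o["contact_force"].round(2),"w",o["gripper_width"].round(3))
    return o
E
python3 - <<'E'
from h import *
where(); goto(-.25,.119,22); goto(-.15,.119,22)
print(onplane("scene",[269.9,199.1],.1793),onplane("scene",[270.7,200.2],.1793))
E
```

```text
Traceback (most recent call last):
  File "h.py", line 35, in where
    fx=-Rt.apply([1,0,0]); print("t",o["t"],"bail cab x %.1f z %.1f lat %.1f mm"%(b@F*1e3,b[2]*1e3,1e3*(b@np.array([-F[1],F[0],0]))),"tilt %.1f"%np.degrees(np.arcsin(fx[2])),"yaw",np.degrees(np.arctan2(fx[0],-fx[1])).round(2),"f",o["contact_force"].round(2),"w",o["gripper_width"].round(3))
                                                                                                                                                                                                                                                                      ^^^^^^^^^^^^^^^^^^^^^^^^
AttributeError: 'float' object has no attribute 'round'
```

```bash
sed -i 's/o\["gripper_width"\].round(3)/round(o["gripper_width"],3)/' h.py
python3 - <<'E'
from h import *
where(); goto(-.25,.119,22); goto(-.15,.119,22)
print(onplane("scene",[269.9,199.1],.1793),onplane("scene",[270.7,200.2],.1793))
E
```

```text
t 7.65 bail cab x -300.0 z 163.7 lat 11.3 mm tilt -0.1 yaw 1.95 f [ 0.88 -0.45 -1.73] w 0.147
(-0.25, 0.119, 22) TCP [0.4459 0.1529 0.0436]
row {'x': np.float64(-0.3553), 'y': np.float64(-0.0543), 'z': np.float64(0.5887), 'wx': np.float64(0.0018), 'wy': np.float64(-0.1227), 'wz': np.float64(0.0023)} rows needed 3.3081666823016986 3.085467379877001
(-0.15, 0.119, 22) TCP [0.4485 0.0529 0.0436]
row {'x': np.float64(-0.8553), 'y': np.float64(-0.0583), 'z': np.float64(0.588), 'wx': np.float64(0.0018), 'wy': np.float64(-0.1227), 'wz': np.float64(0.0023)} rows needed 4.985643971362841 3.085467379877001
[0.46151641 0.02181104 0.1793    ] [0.45778946 0.02323573 0.1793    ]
```

jog_arm:
  plan:
    - {"x":-0.05,"y":-0.01,"z":0.1,"wx":0,"wy":-0.03,"wz":0}
    - {"x":-0.1,"y":-0.02,"z":0.2,"wx":0,"wy":-0.06,"wz":0}
    - {"x":-0.2,"y":-0.04,"z":0.35,"wx":0.001,"wy":-0.09,"wz":0.001}
    - {"x":-0.3,"y":-0.054,"z":0.5,"wx":0.002,"wy":-0.1227,"wz":0.002}
    - {"x":-0.355,"y":-0.054,"z":0.588,"wx":0.002,"wy":-0.1227,"wz":0.002}
    - {"x":-0.45,"y":-0.056,"z":0.588,"wx":0.002,"wy":-0.1227,"wz":0.002}
    - {"x":-0.6,"y":-0.057,"z":0.588,"wx":0.002,"wy":-0.1227,"wz":0.002}
    - {"x":-0.75,"y":-0.058,"z":0.588,"wx":0.002,"wy":-0.1227,"wz":0.002}
    - {"x":-0.855,"y":-0.058,"z":0.588,"wx":0.002,"wy":-0.1227,"wz":0.002}
    - {"x":-0.855,"y":-0.058,"z":0.588,"wx":0.002,"wy":-0.1227,"wz":0.002}
    - {"x":-0.855,"y":-0.058,"z":0.588,"wx":0.002,"wy":-0.1227,"wz":0.002}

```text
t: 8.57
eef_pos: [0.4482, 0.0518, 0.0432]
tool_rot: [0.136, 0.685, 0.703, -0.134]
contact_force: [0.6, 0.6, -0.2]
gripper_width: 0.146
```

```bash
python3 - <<'E'
from h import *
where(); goto(-.15,.119,22)
o=monitor.get_obs(); Rt=q2R(o["tool_rot"]); b=o["eef_pos"]-Rt.apply([0,0,.019])+Rt.apply([-L,0,-DZ]); e=Rt.apply([0,.024,0])
for c in ("scene","top"):
    im=shot(c,c+"3"); r=finder.place_of(c,"bail"); print(c,r[:1],"pred",proj(c,b),"ends",proj(c,b+e),proj(c,b-e),"lip",proj(c,C0+F*-.0985+[0,0,.131]),finder.place_of(c,"lip")[:1])
s=cv2.imread("pics/scene3.png")[110:250,220:400]; t=cv2.imread("pics/top3.png")[185:255,210:390]
cv2.imwrite("pics/crop3.png",cv2.resize(s,(720,560),interpolation=2))
print(cams.get_calibration("scene")["cx"])
E
```

```text
t 8.5667 bail cab x -148.9 z 118.6 lat -0.5 mm tilt 22.0 yaw 1.44 f [ 0.61  0.64 -0.17] w 0.146
(-0.15, 0.119, 22) TCP [0.4485 0.0529 0.0436]
row {'x': np.float64(0.0043), 'y': np.float64(0.0018), 'z': np.float64(-0.0042), 'wx': np.float64(-0.0006), 'wy': np.float64(0.0002), 'wz': np.float64(-0.0002)} rows needed 0.030015262130717084 0.01723277667892349
scene [{'location': [309.5, 178.3], 'confidence': 0.91}] pred [306.90383255 179.03434995] ends [299.65568605 174.93927316] [314.27509416 183.19898464] lip [317.70976638 165.15221526] [{'location': [264.9, 238.0], 'confidence': 0.71}]
top [{'location': [301.8, 220.7], 'confidence': 0.88}] pred [297.55682977 223.22177573] ends [297.28827522 216.16976466] [297.82640156 230.3004989 ] lip [312.88806419 222.40522331] [{'location': [313.4, 223.2], 'confidence': 0.66}]
255.83427418815054
```

View pics/crop3.png

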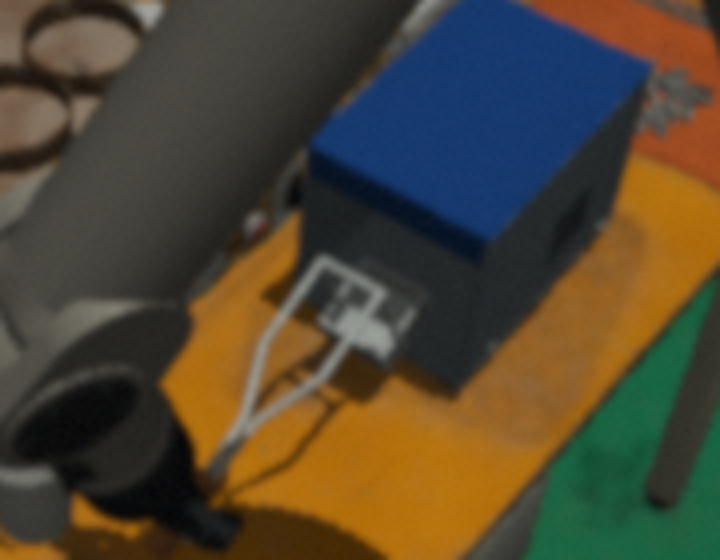

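The bar's corners at about (300,175) and (315,182) in the scene view match the predicted ends within 1 px, and the lip edge matches too. Advancing under the lip.

```bash
python3 - <<'E'
from h import *
goto(-.10,.120,22); goto(-.07,.132,22); goto(-.042,.1445,22)
E
```

```text
(-0.1, 0.12, 22) TCP [0.4498 0.0029 0.0446]
row {'x': np.float64(-0.2399), 'y': np.float64(-0.0019), 'z': np.float64(0.091), 'wx': np.float64(0.0002), 'wy': np.float64(-0.0003), 'wz': np.float64(0.0008)} rows needed 1.2306969090891582 0.02162692098941958
(-0.07, 0.132, 22) TCP [ 0.4506 -0.0271  0.0566]
row {'x': np.float64(-0.4015), 'y': np.float64(-0.0023), 'z': np.float64(0.0914), 'wx': np.float64(0.0002), 'wy': np.float64(-0.0003), 'wz': np.float64(0.0008)} rows needed 1.9748426724033794 0.02162692098941958
(-0.042, 0.1445, 22) TCP [ 0.4513 -0.055   0.0691]
row {'x': np.float64(-0.5547), 'y': np.float64(-0.0027), 'z': np.float64(0.0858), 'wx': np.float64(0.0002), 'wy': np.float64(-0.0003), 'wz': np.float64(0.0008)} rows needed 2.692019393783511 0.02162692098941958
```

jog_arm:
  plan:
    - {"x":-0.08,"y":-0.001,"z":0.03,"wx":0,"wy":0,"wz":0.001}
    - {"x":-0.16,"y":-0.002,"z":0.06,"wx":0,"wy":0,"wz":0.001}
    - {"x":-0.24,"y":-0.002,"z":0.091,"wx":0,"wy":0,"wz":0.001}
    - {"x":-0.29,"y":-0.002,"z":0.091,"wx":0,"wy":0,"wz":0.001}
    - {"x":-0.34,"y":-0.002,"z":0.091,"wx":0,"wy":0,"wz":0.001}
    - {"x":-0.4,"y":-0.002,"z":0.091,"wx":0,"wy":0,"wz":0.001}
    - {"x":-0.4,"y":-0.002,"z":0.091,"wx":0,"wy":0,"wz":0.001}
    - {"x":-0.4,"y":-0.002,"z":0.091,"wx":0,"wy":0,"wz":0.001}

```text
t: 9.53
eef_pos: [0.4509, -0.0269, 0.057]
tool_rot: [0.137, 0.686, 0.703, -0.132]
contact_force: [-0.2, -0.0, -1.1]
gripper_width: 0.149
```

```bash
python3 - <<'E'
from h import *
where(); goto(-.042,.1445,22);goto(-.036,.147,22)
E
```

```text
t 9.5333 bail cab x -70.1 z 132.1 lat -0.1 mm tilt 21.9 yaw 1.37 f [-0.21 -0.01 -1.13] w 0.149
(-0.042, 0.1445, 22) TCP [ 0.4513 -0.055   0.0691]
row {'x': np.float64(-0.1535), 'y': np.float64(-0.0012), 'z': np.float64(-0.0037), 'wx': np.float64(0.0003), 'wy': np.float64(-0.0004), 'wz': np.float64(-0.0006)} rows needed 0.7363182996402983 0.0197332008210098
(-0.036, 0.147, 22) TCP [ 0.4515 -0.061   0.0716]
row {'x': np.float64(-0.186), 'y': np.float64(-0.0011), 'z': np.float64(-0.0041), 'wx': np.float64(0.0003), 'wy': np.float64(-0.0004), 'wz': np.float64(-0.0006)} rows needed 0.8921781401582404 0.0197332008210098
```

jog_arm:
  plan:
    - {"x":-0.03,"y":0,"z":0,"wx":0,"wy":0,"wz":0}
    - {"x":-0.06,"y":0,"z":0,"wx":0,"wy":0,"wz":0}
    - {"x":-0.09,"y":0,"z":0,"wx":0,"wy":0,"wz":0}
    - {"x":-0.12,"y":-0.001,"z":-0.002,"wx":0,"wy":0,"wz":0}
    - {"x":-0.15,"y":-0.001,"z":-0.004,"wx":0,"wy":0,"wz":0}
    - {"x":-0.175,"y":-0.001,"z":-0.004,"wx":0,"wy":0,"wz":0}
    - {"x":-0.175,"y":-0.001,"z":-0.004,"wx":0,"wy":0,"wz":0}
    - {"x":-0.175,"y":-0.001,"z":-0.004,"wx":0,"wy":0,"wz":0}

```text
t: 10.2
eef_pos: [0.4515, -0.0593, 0.0709]
tool_rot: [0.137, 0.686, 0.702, -0.132]
contact_force: [-0.6, 1.8, -0.8]
gripper_width: 0.147
```

```bash
python3 - <<'E'
from h import *
where(); goto(-.026,.147,22);goto(-.016,.147,22)
E
```

```text
t 10.2 bail cab x -37.6 z 146.1 lat -0.5 mm tilt 21.9 yaw 1.31 f [-0.59  1.76 -0.84] w 0.147
(-0.026, 0.147, 22) TCP [ 0.4517 -0.071   0.0716]
row {'x': np.float64(-0.0557), 'y': np.float64(-0.0), 'z': np.float64(0.0186), 'wx': np.float64(0.0004), 'wy': np.float64(-0.0004), 'wz': np.float64(-0.0009)} rows needed 0.28153489329678544 0.026244364394458528
(-0.016, 0.147, 22) TCP [ 0.452  -0.081   0.0716]
row {'x': np.float64(-0.102), 'y': np.float64(0.0001), 'z': np.float64(0.0373), 'wx': np.float64(0.0004), 'wy': np.float64(-0.0004), 'wz': np.float64(-0.0009)} rows needed 0.5211134491291844 0.026244364394458528
```

jog_arm:
  plan:
    - {"x":0,"y":0,"z":0,"wx":0,"wy":0,"wz":0}
    - {"x":0,"y":0,"z":0,"wx":0,"wy":0,"wz":0}

```text
t: 10.37
eef_pos: [0.4515, -0.059, 0.0708]
tool_rot: [0.137, 0.686, 0.702, -0.132]
contact_force: [0.7, 0.6, -1.5]
gripper_width: 0.146
```

jog_arm:
  plan:
    - {"x":0,"y":0,"z":0,"wx":0,"wy":0,"wz":0}
    - {"x":0,"y":0,"z":0,"wx":0,"wy":0,"wz":0}

```text
t: 10.53
eef_pos: [0.4515, -0.0587, 0.0707]
tool_rot: [0.137, 0.686, 0.703, -0.132]
contact_force: [0.4, 0.6, -0.8]
gripper_width: 0.148
```

jog_arm:
  plan:
    - {"x":-0.014,"y":0,"z":0.004,"wx":0,"wy":0,"wz":0}
    - {"x":-0.028,"y":0,"z":0.008,"wx":0,"wy":0,"wz":0}
    - {"x":-0.042,"y":0,"z":0.013,"wx":0,"wy":0,"wz":0}
    - {"x":-0.056,"y":0,"z":0.019,"wx":0,"wy":0,"wz":0}
    - {"x":-0.07,"y":0,"z":0.024,"wx":0,"wy":0,"wz":0}
    - {"x":-0.084,"y":0,"z":0.03,"wx":0,"wy":0,"wz":0}
    - {"x":-0.084,"y":0,"z":0.03,"wx":0,"wy":0,"wz":0}

```text
t: 11.12
eef_pos: [0.4517, -0.0775, 0.0714]
tool_rot: [0.137, 0.686, 0.702, -0.132]
contact_force: [0.0, -0.4, -0.2]
gripper_width: 0.149
```

```bash
python3 - <<'E'
from h import *
where(); goto(-.016,.147,22);goto(-.010,.147,22)
E
```

```text
t 11.1167 bail cab x -19.5 z 146.6 lat -0.7 mm tilt 21.9 yaw 1.32 f [ 0.02 -0.45 -0.18] w 0.149
(-0.016, 0.147, 22) TCP [ 0.452  -0.081   0.0716]
row {'x': np.float64(-0.017), 'y': np.float64(0.0008), 'z': np.float64(0.0059), 'wx': np.float64(0.0002), 'wy': np.float64(-0.0004), 'wz': np.float64(-0.0009)} rows needed 0.08626256587201905 0.024692534004416584
(-0.01, 0.147, 22) TCP [ 0.4521 -0.087   0.0716]
row {'x': np.float64(-0.0448), 'y': np.float64(0.0009), 'z': np.float64(0.0171), 'wx': np.float64(0.0002), 'wy': np.float64(-0.0004), 'wz': np.float64(-0.0009)} rows needed 0.23003884428752155 0.024692534004416584
```

Now gentle probing, 5 mm per call.

jog_arm:
  plan:
    - {"x":-0.008,"y":0,"z":0.003,"wx":0,"wy":0,"wz":0}
    - {"x":-0.016,"y":0,"z":0.006,"wx":0,"wy":0,"wz":0}
    - {"x":-0.024,"y":0,"z":0.009,"wx":0,"wy":0,"wz":0}
    - {"x":-0.024,"y":0,"z":0.009,"wx":0,"wy":0,"wz":0}

```text
t: 11.45
eef_pos: [0.4517, -0.083, 0.0716]
tool_rot: [0.137, 0.686, 0.702, -0.133]
contact_force: [-0.7, -0.3, -1.6]
gripper_width: 0.147
```

jog_arm:
  plan:
    - {"x":-0.008,"y":0,"z":0.003,"wx":0,"wy":0,"wz":0}
    - {"x":-0.016,"y":0,"z":0.006,"wx":0,"wy":0,"wz":0}
    - {"x":-0.024,"y":0,"z":0.009,"wx":0,"wy":0,"wz":0}
    - {"x":-0.024,"y":0,"z":0.009,"wx":0,"wy":0,"wz":0}

```text
t: 11.78
eef_pos: [0.4518, -0.0885, 0.0717]
tool_rot: [0.137, 0.686, 0.702, -0.133]
contact_force: [1.0, 0.8, -1.0]
gripper_width: 0.149
```

jog_arm:
  plan:
    - {"x":-0.008,"y":0,"z":0.003,"wx":0,"wy":0,"wz":0}
    - {"x":-0.016,"y":0,"z":0.006,"wx":0,"wy":0,"wz":0}
    - {"x":-0.024,"y":0,"z":0.009,"wx":0,"wy":0,"wz":0}
    - {"x":-0.024,"y":0,"z":0.009,"wx":0,"wy":0,"wz":0}

```text
t: 12.12
eef_pos: [0.4518, -0.0942, 0.0719]
tool_rot: [0.137, 0.687, 0.702, -0.133]
contact_force: [-0.1, -1.2, -1.5]
gripper_width: 0.149
```

jog_arm:
  plan:
    - {"x":-0.008,"y":0,"z":0.0035,"wx":0,"wy":0,"wz":0}
    - {"x":-0.016,"y":0,"z":0.007,"wx":0,"wy":0,"wz":0}
    - {"x":-0.024,"y":0,"z":0.0105,"wx":0,"wy":0,"wz":0}
    - {"x":-0.024,"y":0,"z":0.0105,"wx":0,"wy":0,"wz":0}

```text
t: 12.45
eef_pos: [0.4518, -0.0999, 0.0717]
tool_rot: [0.137, 0.687, 0.701, -0.133]
contact_force: [0.8, -0.7, -1.3]
gripper_width: 0.145
```

jog_arm:
  plan:
    - {"x":-0.008,"y":0,"z":0.0035,"wx":0,"wy":0,"wz":0}
    - {"x":-0.016,"y":0,"z":0.007,"wx":0,"wy":0,"wz":0}
    - {"x":-0.024,"y":0,"z":0.0105,"wx":0,"wy":0,"wz":0}
    - {"x":-0.024,"y":0,"z":0.0105,"wx":0,"wy":0,"wz":0}

```text
t: 12.78
eef_pos: [0.4518, -0.1056, 0.0716]
tool_rot: [0.137, 0.687, 0.701, -0.133]
contact_force: [-0.3, 0.7, -1.0]
gripper_width: 0.147
```

jog_arm:
  plan:
    - {"x":-0.008,"y":0,"z":0.003,"wx":0,"wy":0,"wz":0}
    - {"x":-0.016,"y":0,"z":0.006,"wx":0,"wy":0,"wz":0}
    - {"x":-0.024,"y":0,"z":0.009,"wx":0,"wy":0,"wz":0}
    - {"x":-0.024,"y":0,"z":0.009,"wx":0,"wy":0,"wz":0}

```text
t: 13.12
eef_pos: [0.4518, -0.1112, 0.0717]
tool_rot: [0.137, 0.687, 0.701, -0.133]
contact_force: [-0.3, -0.4, -1.3]
gripper_width: 0.141
```

jog_arm:
  plan:
    - {"x":-0.008,"y":0,"z":0.003,"wx":0,"wy":0,"wz":0}
    - {"x":-0.016,"y":0,"z":0.006,"wx":0,"wy":0,"wz":0}
    - {"x":-0.024,"y":0,"z":0.0095,"wx":0,"wy":0,"wz":0}
    - {"x":-0.024,"y":0,"z":0.0095,"wx":0,"wy":0,"wz":0}

```text
t: 13.45
eef_pos: [0.4518, -0.1168, 0.0717]
tool_rot: [0.137, 0.687, 0.701, -0.134]
contact_force: [0.1, -0.2, -1.0]
gripper_width: 0.15
```

```bash
python3 - <<'E'
from h import *
where()
E
```

```text
t 13.45 bail cab x 19.7 z 147.3 lat -2.2 mm tilt 22.0 yaw 1.12 f [ 0.1  -0.17 -1.01] w 0.15
```

jog_arm:
  plan:
    - {"x":-0.008,"y":0.001,"z":0.003,"wx":0,"wy":0,"wz":0}
    - {"x":-0.016,"y":0.002,"z":0.006,"wx":0,"wy":0,"wz":0}
    - {"x":-0.024,"y":0.003,"z":0.0095,"wx":0,"wy":0,"wz":0}
    - {"x":-0.024,"y":0.003,"z":0.0095,"wx":0,"wy":0,"wz":0}

```text
t: 13.78
eef_pos: [0.4525, -0.1225, 0.0718]
tool_rot: [0.137, 0.687, 0.701, -0.134]
contact_force: [0.3, 0.3, -1.2]
gripper_width: 0.15
```

jog_arm:
  plan:
    - {"x":-0.008,"y":0.001,"z":0.003,"wx":0,"wy":0,"wz":0}
    - {"x":-0.016,"y":0.002,"z":0.006,"wx":0,"wy":0,"wz":0}
    - {"x":-0.024,"y":0.003,"z":0.0095,"wx":0,"wy":0,"wz":0}
    - {"x":-0.024,"y":0.003,"z":0.0095,"wx":0,"wy":0,"wz":0}

```text
t: 14.12
eef_pos: [0.4531, -0.1281, 0.0719]
tool_rot: [0.137, 0.688, 0.7, -0.134]
contact_force: [0.3, -0.2, -0.9]
gripper_width: 0.148
```

jog_arm:
  plan:
    - {"x":-0.006,"y":0,"z":0.0025,"wx":0,"wy":0,"wz":0}
    - {"x":-0.012,"y":0,"z":0.005,"wx":0,"wy":0,"wz":0}
    - {"x":-0.018,"y":0,"z":0.0075,"wx":0,"wy":0,"wz":0}
    - {"x":-0.018,"y":0,"z":0.0075,"wx":0,"wy":0,"wz":0}

```text
t: 14.45
eef_pos: [0.4533, -0.1309, 0.0715]
tool_rot: [0.136, 0.687, 0.701, -0.133]
contact_force: [0.1, 6.0, -0.8]
gripper_width: 0.15
```

```bash
python3 - <<'E'
from h import *
o=where(); 
Rt=q2R(o["tool_rot"]); b=o["eef_pos"]-Rt.apply([0,0,.019])+Rt.apply([-L,0,-DZ]); 
shot("scene","s4"); shot("top","t4")
for n,xx in (("fork70",-.070),("wires join",-.13),("gripfront",-.165)): 
    p=b+Rt.apply([-xx,0,0]); print(n,proj("scene",p),proj("top",p))
s=cv2.imread("pics/s4.png")[110:250,220:400]
cv2.imwrite("pics/crop4.png",cv2.resize(s,(720,560),interpolation=2))
E
```

```text
t 14.45 bail cab x 33.9 z 146.8 lat -1.2 mm tilt 22.0 yaw 1.11 f [ 0.06  6.   -0.84] w 0.15
fork70 [331.01658531 154.20610092] [332.46976884 222.30360823]
wires join [319.07934816 170.88178188] [315.15481388 223.12016171]
gripfront [312.0302706  180.72896567] [305.28095942 223.58580139]
```

View pics/crop4.png

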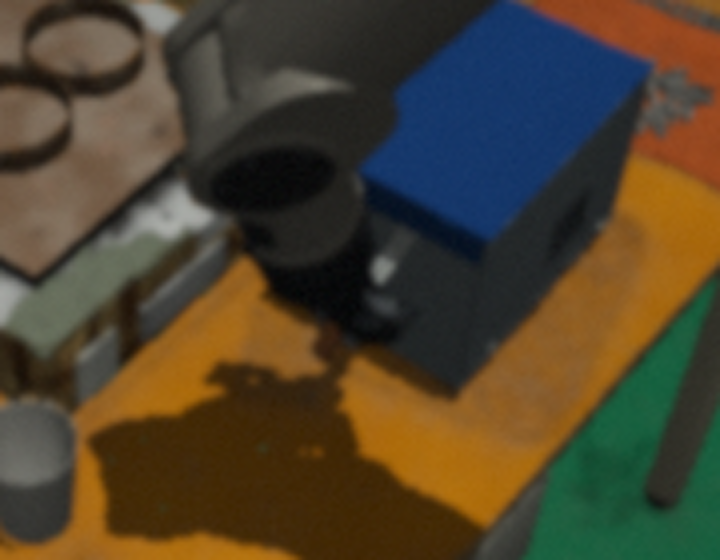

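Contact of 6 N along +y with the bar at about 34 mm. The picture shows the grip just outside the lip and the arm clear of the cabinet. I'll check by moment that it is the bar on the plate, then plan the back-off and lowering.

```bash
python3 - <<'E'
from h import *
o=monitor.get_obs(); print("torque",o["torque"],o["contact_force"])
Rt=q2R(o["tool_rot"]); b=o["eef_pos"]-Rt.apply([0,0,.019])+Rt.apply([-L,0,-DZ])
f=o["contact_force"]; w=np.array([0,0,-1.1])
cg=b+Rt.apply([.0,0,.06])  # rough
for n,p in (("bar",b),("tubtip",b+Rt.apply([-.038,0,.1]))): print(n,np.cross(p-o["eef_pos"],f-w)+np.cross(cg-o["eef_pos"],w))
goto(.029,.147,22)
E
```

```text
torque [ 1.5998453   0.13716887 -0.13825656] [-0.22330208  5.35636142 -2.72291015]
bar [ 0.02263377 -0.01031653 -0.02118638]
tubtip [ 0.56101063  0.0096506  -0.02936275]
(0.029, 0.147, 22) TCP [ 0.4532 -0.126   0.0716]
row {'x': np.float64(0.0226), 'y': np.float64(-0.0), 'z': np.float64(-0.0094), 'wx': np.float64(-0.0005), 'wy': np.float64(-0.0), 'wz': np.float64(-0.0019)} rows needed 0.11729887652142544 0.05027129214672167
```

jog_arm:
  plan:
    - {"x":0.012,"y":0,"z":-0.005,"wx":0,"wy":0,"wz":0}
    - {"x":0.025,"y":0,"z":-0.01,"wx":0,"wy":0,"wz":0}
    - {"x":0.025,"y":0,"z":-0.01,"wx":0,"wy":0,"wz":0}
    - {"x":0.025,"y":0,"z":-0.01,"wx":0,"wy":0,"wz":0}

```text
t: 14.88
eef_pos: [0.4532, -0.1258, 0.0717]
tool_rot: [0.137, 0.687, 0.701, -0.133]
contact_force: [-0.2, -1.1, -1.7]
gripper_width: 0.143
```

```bash
python3 - <<'E'
from h import *
o=where(); print(o["torque"])
for z,d in ((.147,18),(.144,14),(.140,10),(.136,6),(.132,3),(.130,2)): goto(.0285,z,d)
E
```

```text
t 14.8833 bail cab x 28.7 z 147.1 lat -1.1 mm tilt 22.0 yaw 1.11 f [-0.18 -1.1  -1.67] w 0.143
[0.74321969 0.0435049  0.06308663]
(0.0285, 0.147, 18) TCP [ 0.453  -0.1197  0.0842]
row {'x': np.float64(0.0048), 'y': np.float64(-0.0005), 'z': np.float64(-0.0695), 'wx': np.float64(-0.0004), 'wy': np.float64(0.0223), 'wz': np.float64(-0.002)} rows needed 0.3339106270659507 0.5639772185192272
(0.0285, 0.144, 14) TCP [ 0.4529 -0.1147  0.0941]
row {'x': np.float64(0.0093), 'y': np.float64(-0.0006), 'z': np.float64(-0.1249), 'wx': np.float64(-0.0004), 'wy': np.float64(0.0446), 'wz': np.float64(-0.002)} rows needed 0.6007248742149756 1.1215214081498148
(0.0285, 0.14, 10) TCP [ 0.4528 -0.1106  0.1034]
row {'x': np.float64(0.0108), 'y': np.float64(-0.0007), 'z': np.float64(-0.1755), 'wx': np.float64(-0.0003), 'wy': np.float64(0.0668), 'wz': np.float64(-0.002)} rows needed 0.8431914804980346 1.679806068530735
(0.0285, 0.136, 6) TCP [ 0.4527 -0.1075  0.1129]
row {'x': np.float64(0.0074), 'y': np.float64(-0.0008), 'z': np.float64(-0.2255), 'wx': np.float64(-0.0002), 'wy': np.float64(0.089), 'wz': np.float64(-0.002)} rows needed 1.0819148905536993 2.2382771889990964
(0.0285, 0.132, 3) TCP [ 0.4526 -0.1057  0.1192]
row {'x': np.float64(0.0037), 'y': np.float64(-0.0008), 'z': np.float64(-0.2577), 'wx': np.float64(-0.0002), 'wy': np.float64(0.1057), 'wz': np.float64(-0.002)} rows needed 1.2361956398930822 2.6571821713404153
(0.0285, 0.13, 2) TCP [ 0.4526 -0.1053  0.1206]
row {'x': np.float64(0.0031), 'y': np.float64(-0.0008), 'z': np.float64(-0.2652), 'wx': np.float64(-0.0001), 'wy': np.float64(0.1112), 'wz': np.float64(-0.002)} rows needed 1.2722477518371695 2.79682307317714
```

jog_arm:
  plan:
    - {"x":0.0024,"y":0,"z":-0.035,"wx":0,"wy":0.011,"wz":-0.001}
    - {"x":0.0048,"y":-0.0005,"z":-0.0695,"wx":0,"wy":0.0223,"wz":-0.002}
    - {"x":0.007,"y":-0.0005,"z":-0.097,"wx":0,"wy":0.0334,"wz":-0.002}
    - {"x":0.0093,"y":-0.0006,"z":-0.125,"wx":0,"wy":0.0446,"wz":-0.002}
    - {"x":0.01,"y":-0.0006,"z":-0.15,"wx":0,"wy":0.0557,"wz":-0.002}
    - {"x":0.0108,"y":-0.0007,"z":-0.1755,"wx":0,"wy":0.0668,"wz":-0.002}
    - {"x":0.0108,"y":-0.0007,"z":-0.1755,"wx":0,"wy":0.0668,"wz":-0.002}
    - {"x":0.0108,"y":-0.0007,"z":-0.1755,"wx":0,"wy":0.0668,"wz":-0.002}

```text
t: 15.55
eef_pos: [0.4527, -0.1116, 0.1035]
tool_rot: [0.063, 0.696, 0.713, -0.062]
contact_force: [-0.0, -0.3, -1.2]
gripper_width: 0.147
```

```bash
python3 - <<'E'
from h import *
o=where()
for z,d in ((.138,8),(.136,6),(.132,3),(.128,1)): goto(.0285,z,d)
E
```

```text
t 15.55 bail cab x 29.4 z 140.4 lat -0.5 mm tilt 10.1 yaw 1.38 f [-0.01 -0.34 -1.24] w 0.147
(0.0285, 0.138, 8) TCP [ 0.4527 -0.1089  0.1081]
row {'x': np.float64(0.009), 'y': np.float64(0.0006), 'z': np.float64(-0.0249), 'wx': np.float64(-0.0003), 'wy': np.float64(0.0115), 'wz': np.float64(-0.0006)} rows needed 0.12687668133037117 0.29067233015892663
(0.0285, 0.136, 6) TCP [ 0.4527 -0.1075  0.1129]
row {'x': np.float64(0.012), 'y': np.float64(0.0005), 'z': np.float64(-0.0497), 'wx': np.float64(-0.0003), 'wy': np.float64(0.0227), 'wz': np.float64(-0.0006)} rows needed 0.24511200174732586 0.569764258420189
(0.0285, 0.132, 3) TCP [ 0.4526 -0.1057  0.1192]
row {'x': np.float64(0.015), 'y': np.float64(0.0005), 'z': np.float64(-0.082), 'wx': np.float64(-0.0003), 'wy': np.float64(0.0393), 'wz': np.float64(-0.0006)} rows needed 0.39989969908806516 0.988653845878335
(0.0285, 0.128, 1) TCP [ 0.4526 -0.1049  0.122 ]
row {'x': np.float64(0.0167), 'y': np.float64(0.0005), 'z': np.float64(-0.097), 'wx': np.float64(-0.0002), 'wy': np.float64(0.0504), 'wz': np.float64(-0.0006)} rows needed 0.47189918952468557 1.2679520269537283
```

jog_arm:
  plan:
    - {"x":0.009,"y":0.0005,"z":-0.0125,"wx":0,"wy":0.0058,"wz":0}
    - {"x":0.009,"y":0.0005,"z":-0.025,"wx":0,"wy":0.0115,"wz":0}
    - {"x":0.0105,"y":0.0005,"z":-0.037,"wx":0,"wy":0.017,"wz":0}
    - {"x":0.012,"y":0.0005,"z":-0.05,"wx":0,"wy":0.0227,"wz":-0.0006}
    - {"x":0.0135,"y":0.0005,"z":-0.066,"wx":0,"wy":0.031,"wz":-0.0006}
    - {"x":0.015,"y":0.0005,"z":-0.082,"wx":0,"wy":0.0393,"wz":-0.0006}
    - {"x":0.015,"y":0.0005,"z":-0.082,"wx":0,"wy":0.0393,"wz":-0.0006}

```text
t: 16.13
eef_pos: [0.4524, -0.1064, 0.1191]
tool_rot: [0.018, 0.698, 0.716, -0.019]
contact_force: [-0.1, -0.4, -0.9]
gripper_width: 0.145
```

```bash
python3 - <<'E'
from h import *
o=where()
for z,d in ((.130,2),(.128,1),(.126,0),(.124,0)): goto(.0285,z,d)
E
```

```text
t 16.1333 bail cab x 29.2 z 132.0 lat -0.4 mm tilt 3.0 yaw 1.42 f [-0.08 -0.44 -0.86] w 0.145
(0.0285, 0.13, 2) TCP [ 0.4526 -0.1053  0.1206]
row {'x': np.float64(0.0053), 'y': np.float64(0.001), 'z': np.float64(-0.008), 'wx': np.float64(-0.0005), 'wy': np.float64(0.0057), 'wz': np.float64(-0.0004)} rows needed 0.04603121889675876 0.14418433574732212
(0.0285, 0.128, 1) TCP [ 0.4526 -0.1049  0.122 ]
row {'x': np.float64(0.0069), 'y': np.float64(0.001), 'z': np.float64(-0.0153), 'wx': np.float64(-0.0005), 'wy': np.float64(0.0113), 'wz': np.float64(-0.0004)} rows needed 0.08051293812254144 0.2834641632575864
(0.0285, 0.126, 0) TCP [ 0.4526 -0.1046  0.1235]
row {'x': np.float64(0.0081), 'y': np.float64(0.001), 'z': np.float64(-0.0226), 'wx': np.float64(-0.0005), 'wy': np.float64(0.0168), 'wz': np.float64(-0.0004)} rows needed 0.11547224215731446 0.42299792532088004
(0.0285, 0.124, 0) TCP [ 0.4526 -0.1046  0.1215]
row {'x': np.float64(0.0087), 'y': np.float64(0.001), 'z': np.float64(-0.0126), 'wx': np.float64(-0.0005), 'wy': np.float64(0.0168), 'wz': np.float64(-0.0004)} rows needed 0.07371434791377571 0.42299792532088004
```

jog_arm:
  plan:
    - {"x":0.0053,"y":0.001,"z":-0.008,"wx":0,"wy":0.0057,"wz":0}
    - {"x":0.007,"y":0.001,"z":-0.0153,"wx":0,"wy":0.0113,"wz":0}
    - {"x":0.008,"y":0.001,"z":-0.0226,"wx":0,"wy":0.0168,"wz":0}
    - {"x":0.008,"y":0.001,"z":-0.0226,"wx":0,"wy":0.0168,"wz":0}

```text
t: 16.47
eef_pos: [0.4522, -0.1049, 0.1231]
tool_rot: [-0.001, 0.698, 0.716, -0.001]
contact_force: [0.2, -0.7, -0.7]
gripper_width: 0.147
```

```bash
python3 - <<'E'
from h import *
o=where()
E
```

```text
t 16.4667 bail cab x 28.8 z 125.7 lat -0.7 mm tilt 0.0 yaw 1.39 f [ 0.22 -0.67 -0.7 ] w 0.147
```

Level and free inside the hook. Next I'll lower in 1 mm steps.

jog_arm:
  plan:
    - {"x":0,"y":0,"z":0.005,"wx":0,"wy":0,"wz":0}
    - {"x":0,"y":0,"z":0.01,"wx":0,"wy":0,"wz":0}
    - {"x":0,"y":0,"z":0.01,"wx":0,"wy":0,"wz":0}

```text
t: 16.72
eef_pos: [0.4519, -0.1047, 0.1206]
tool_rot: [-0.001, 0.698, 0.716, -0.002]
contact_force: [0.3, -0.1, -0.7]
gripper_width: 0.145
```

jog_arm:
  plan:
    - {"x":0,"y":0,"z":0.004,"wx":0,"wy":0,"wz":0}
    - {"x":0,"y":0,"z":0.007,"wx":0,"wy":0,"wz":0}
    - {"x":0,"y":0,"z":0.007,"wx":0,"wy":0,"wz":0}

```text
t: 16.97
eef_pos: [0.452, -0.1047, 0.1193]
tool_rot: [-0.0, 0.698, 0.716, -0.002]
contact_force: [-0.4, 0.1, 1.7]
gripper_width: 0.149
```

jog_arm:
  plan:
    - {"x":0,"y":0,"z":0.003,"wx":0,"wy":0,"wz":0}
    - {"x":0,"y":0,"z":0.003,"wx":0,"wy":0,"wz":0}
    - {"x":0,"y":0,"z":0.003,"wx":0,"wy":0,"wz":0}
    - {"x":0,"y":0,"z":0.003,"wx":0,"wy":0,"wz":0}
    - {"x":0,"y":0,"z":0.003,"wx":0,"wy":0,"wz":0}
    - {"x":0,"y":0,"z":0.003,"wx":0,"wy":0,"wz":0}

```text
t: 17.47
eef_pos: [0.4522, -0.1047, 0.1188]
tool_rot: [-0.0, 0.698, 0.716, -0.002]
contact_force: [-0.1, -0.1, 1.7]
gripper_width: 0.147
```

```bash
python3 - <<'E'
from h import *
o=where()
E
```

```text
t 17.4667 bail cab x 28.6 z 121.7 lat -0.5 mm tilt 0.1 yaw 1.46 f [-0.09 -0.09  1.74] w 0.147
```

jog_arm:
  plan:
    - {"x":0,"y":0,"z":0,"wx":0,"wy":0,"wz":0}
    - {"x":0,"y":0,"z":0,"wx":0,"wy":0,"wz":0}
    - {"x":0,"y":0,"z":0,"wx":0,"wy":0,"wz":0}
    - {"x":0,"y":0,"z":0,"wx":0,"wy":0,"wz":0}
  grip_force: 20

```text
t: 17.8
eef_pos: [0.4521, -0.1047, 0.1188]
tool_rot: [-0.0, 0.698, 0.716, -0.002]
contact_force: [-0.8, 0.0, 2.7]
gripper_width: 0.145
```

jog_arm:
  plan:
    - {"x":0,"y":0,"z":0,"wx":0,"wy":0,"wz":0}
    - {"x":0,"y":0,"z":0,"wx":0,"wy":0,"wz":0}
    - {"x":0,"y":0,"z":0,"wx":0,"wy":0,"wz":0}
    - {"x":0,"y":0,"z":0,"wx":0,"wy":0,"wz":0}
    - {"x":0,"y":0,"z":0,"wx":0,"wy":0,"wz":0}
    - {"x":0,"y":0,"z":0,"wx":0,"wy":0,"wz":0}
    - {"x":0,"y":0,"z":0,"wx":0,"wy":0,"wz":0}
    - {"x":0,"y":0,"z":0,"wx":0,"wy":0,"wz":0}
    - {"x":0,"y":0,"z":0,"wx":0,"wy":0,"wz":0}
    - {"x":0,"y":0,"z":0,"wx":0,"wy":0,"wz":0}
    - {"x":0,"y":0,"z":0,"wx":0,"wy":0,"wz":0}
    - {"x":0,"y":0,"z":0,"wx":0,"wy":0,"wz":0}
  hand: 0.2

```text
t: 18.8
eef_pos: [0.4522, -0.1047, 0.1188]
tool_rot: [-0.0, 0.698, 0.716, -0.002]
contact_force: [0.1, -0.2, 0.0]
gripper_width: 0.606
```

```bash
python3 - <<'E'
from h import *
o=where(); shot("wrist","w5")
E
```

```text
t 18.8 bail cab x 28.6 z 121.7 lat -0.5 mm tilt 0.1 yaw 1.46 f [ 0.11 -0.22  0.04] w 0.606
```

View pics/w5.png

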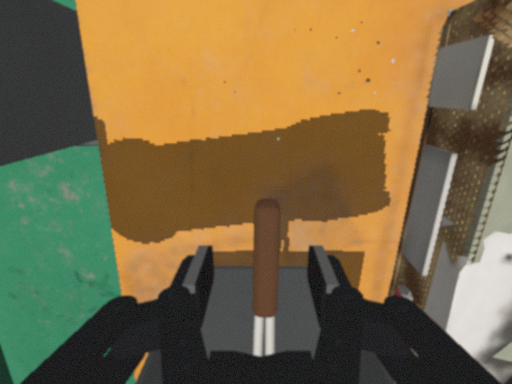

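The grip sits centred and free between the open fingers, at about (266,258), and the force is zero. Retracting upward.

jog_arm:
  plan:
    - {"x":0.02,"y":0,"z":-0.1,"wx":0,"wy":0,"wz":0}
    - {"x":0.04,"y":0,"z":-0.2,"wx":0,"wy":0,"wz":0}
    - {"x":0.08,"y":0,"z":-0.4,"wx":0,"wy":0,"wz":0}
    - {"x":0.2,"y":0,"z":-0.6,"wx":0,"wy":0,"wz":0}
    - {"x":0.4,"y":0,"z":-0.75,"wx":0,"wy":0,"wz":0}
    - {"x":0.6,"y":0,"z":-0.8,"wx":0,"wy":0,"wz":0}
    - {"x":0.8,"y":0,"z":-0.8,"wx":0,"wy":0,"wz":0}
    - {"x":0.8,"y":0,"z":-0.8,"wx":0,"wy":0,"wz":0}
    - {"x":0.8,"y":0,"z":-0.8,"wx":0,"wy":0,"wz":0}
    - {"x":0.8,"y":0,"z":-0.8,"wx":0,"wy":0,"wz":0}

```text
t: 19.68
eef_pos: [0.4483, 0.0556, 0.2782]
tool_rot: [-0.0, 0.698, 0.717, -0.002]
contact_force: [0.2, -0.2, 0.1]
gripper_width: 0.602
```

```bash
python3 - <<'E'
from h import *
import time
o=where(); cal=cams.get_calibration("wrist")
A=shot("wrist","w6").astype(int)
for i in range(8): shot("top")
B=shot("wrist","w7").astype(int)
d=np.abs(A-B).max(2); print("diff",d.max(),(d>40).sum(), monitor.get_obs()["t"])
b=C0+F*.0286+[0,0,.1235]
g=lambda x,dz=.012:b-F*(-x)*1+np.array([0,0,dz])
for x in (-.165,-.195,-.230): print(x,proj("wrist",b+F*x+[0,0,.012],cal))
shot("scene","s7"); s=cv2.imread("pics/s7.png")[110:250,220:400]; w=cv2.imread("pics/w7.png")
cv2.imwrite("pics/crop7.png",np.hstack([cv2.resize(s,(400,311),interpolation=2),cv2.resize(w,(400,311))]))
E
```

```text
t 19.6833 bail cab x -131.7 z 281.3 lat 0.2 mm tilt 0.2 yaw 1.55 f [ 0.2  -0.25  0.06] w 0.602
diff 135 2123 20.1833
-0.165 [259.2085643  343.90450966]
-0.195 [259.23582731 323.62752315]
-0.23 [259.26972785 298.41383421]
```

View pics/crop7.png

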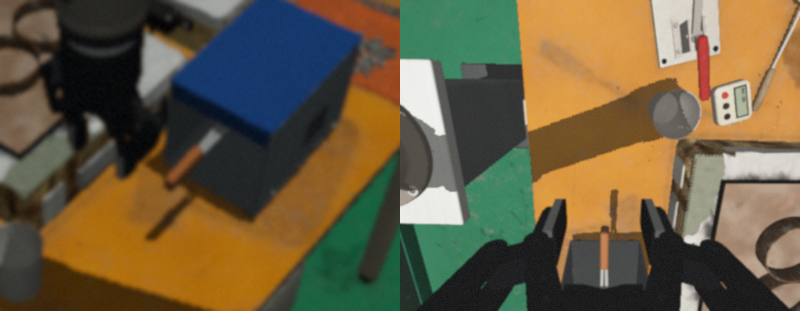

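```bash
python3 - <<'E'
from h import *
cal=cams.get_calibration("wrist"); A=shot("wrist","w8").astype(int)
for i in range(10): shot("scene","s8")
B=shot("wrist","w9").astype(int); d=np.abs(A-B).max(2); print("diff",d.max(),(d>40).sum())
def wood(f,roi):
    x0,y0,x1,y1=roi; s=cv2.imread(f)[y0:y1,x0:x1].astype(int)
    return s
w=cv2.imread("pics/w9.png"); print([(r,w[r,262].tolist()) for r in range(272,300,2)])
s=cv2.imread("pics/s8.png"); 
b=C0+F*.0286+[0,0,.1235]
for a in (0,-5,-10,-15):
    r=np.radians(a); p=b-.230*(np.cos(r)*F+np.sin(r)*np.array([0,0,1])); q=b-.165*(np.cos(r)*F+np.sin(r)*np.array([0,0,1])); print("far-end tilt",a,proj("wrist",p,cal).round(1),proj("scene",p).round(1),"front",proj("wrist",q,cal).round(1),proj("scene",q).round(1))
print(finder.place_of("scene","grip")[:1],finder.place_of("wrist","grip")[:1],monitor.get_obs()["t"])
k=[finder.place_of("top",t)[0]["location"] for t in ("steel_cup","timer") if finder.place_of("top",t)]; print([onplane("top",x,0).round(3) for x in k])
E
```

```text
diff 120 675
[(272, [81, 154, 215]), (274, [77, 146, 208]), (276, [74, 142, 199]), (278, [58, 104, 147]), (280, [37, 55, 78]), (282, [37, 57, 77]), (284, [38, 60, 80]), (286, [51, 73, 105]), (288, [73, 108, 159]), (290, [83, 124, 188]), (292, [88, 131, 198]), (294, [86, 128, 195]), (296, [85, 130, 193]), (298, [86, 130, 196])]
far-end tilt 0 [259.3 291.4] [295.4 189.4] front [259.3 335.9] [309.6 175. ]
far-end tilt -5 [259.2 303.8] [296.1 184.2] front [259.3 345.8] [310.1 171.3]
far-end tilt -10 [259.1 319. ] [297.1 178.5] front [259.2 357.3] [311.  167.2]
far-end tilt -15 [259.  337.2] [298.6 172.3] front [259.2 370.4] [312.1 162.9]
[{'location': [300.8, 185.8], 'confidence': 0.79}] [{'location': [259.1, 307.3], 'confidence': 0.6}] 20.9333
[array([0.548, 0.101, 0.   ]), array([0.666, 0.103, 0.   ])]
```

jog_arm:
  plan:
    - {"x":0,"y":0,"z":0,"wx":0,"wy":0,"wz":0}
    - {"x":0,"y":0,"z":0,"wx":0,"wy":0,"wz":0}
    - {"x":0,"y":0,"z":0,"wx":0,"wy":0,"wz":0}
    - {"x":0,"y":0,"z":0,"wx":0,"wy":0,"wz":0}
    - {"x":0,"y":0,"z":0,"wx":0,"wy":0,"wz":0}
    - {"x":0,"y":0,"z":0,"wx":0,"wy":0,"wz":0}
    - {"x":0,"y":0,"z":0,"wx":0,"wy":0,"wz":0}
    - {"x":0,"y":0,"z":0,"wx":0,"wy":0,"wz":0}
    - {"x":0,"y":0,"z":0,"wx":0,"wy":0,"wz":0}
    - {"x":0,"y":0,"z":0,"wx":0,"wy":0,"wz":0}
    - {"x":0,"y":0,"z":0,"wx":0,"wy":0,"wz":0}
    - {"x":0,"y":0,"z":0,"wx":0,"wy":0,"wz":0}

```text
t: 22.13
eef_pos: [0.4485, 0.0556, 0.2784]
tool_rot: [-0.0, 0.698, 0.716, -0.002]
contact_force: [-0.7, 0.2, 0.1]
gripper_width: 0.6
```

```bash
python3 - <<'E'
from h import *
def gr(): 
    a=shot("scene")[..., ::-1][160:205,280:325].astype(np.float32); return cv2.cvtColor(np.ascontiguousarray(a),cv2.COLOR_BGR2GRAY)
P=[gr()]
for i in range(12):
    P.append(gr())
print([np.round(cv2.phaseCorrelate(P[0].astype(float),p.astype(float))[0],2).tolist() for p in P[1::2]],[float((np.abs(P[0]-p)).mean().round(2)) for p in P[1:]])
t=shot("top","t9"); a=cv2.imread("pics/top0.png"); b=cv2.imread("pics/t9.png")
for n,(x,y) in dict(cup=(234,197),timer=(232,167),jar=(159,198),pliers=(157,246)).items():
    f=lambda i:cv2.cvtColor(i[y-14:y+14,x-14:x+14],cv2.COLOR_BGR2GRAY).astype(float); print(n,np.round(cv2.phaseCorrelate(f(a),f(b)),2))
    T=a[y-10:y+10,x-10:x+10]; r=cv2.matchTemplate(b[y-20:y+20,x-20:x+20],T,5); print(cv2.minMaxLoc(r)[1::2])
E
```

```text
[[0.51, 0.55], [0.64, 0.58], [0.63, 0.56], [0.65, 0.66], [0.7, 0.68], [0.68, 0.67]] [1.5099999904632568, 1.809999942779541, 2.0, 2.2200000286102295, 2.380000114440918, 2.5999999046325684, 2.6500000953674316, 2.680000066757202, 2.640000104904175, 2.559999942779541, 2.3299999237060547, 2.2300000190734863]Traceback (most recent call last):
  File "<stdin>", line 10, in <module>
    return _wrapfunc(a, 'round', decimals=decimals, out=out)
    return _wrapit(obj, method, *args, **kwds)
    conv = _array_converter(obj)
ValueError: setting an array element with a sequence. The requested array has an inhomogeneous shape after 1 dimensions. The detected shape was (2,) + inhomogeneous part.
```

A slight residual swing remains, so I'll let it die out. There is plenty of time.

```bash
python3 - <<'E'
from h import *
def gr(): 
    a=shot("scene")[..., ::-1][160:205,280:325]; return cv2.cvtColor(np.ascontiguousarray(a),cv2.COLOR_BGR2GRAY).astype(float)
t=shot("top","t9"); a=cv2.imread("pics/top0.png"); b=cv2.imread("pics/t9.png")
for n,(x,y) in dict(cup=(234,197),timer=(232,167),jar=(159,198),pliers=(157,246)).items():
    T=a[y-10:y+10,x-10:x+10]; r=cv2.matchTemplate(b[y-20:y+20,x-20:x+20],T,5); m=cv2.minMaxLoc(r); print(n,round(m[1],3),m[3],"(10,10)=unmoved")
for i in range(80): shot("scene")
P=[gr() for i in range(14)]
print([float((np.abs(P[0]-p)).mean().round(2)) for p in P[1:]],monitor.get_obs()["t"])
E
```

```text
cup 0.52 (10, 20) (10,10)=unmoved
timer 0.999 (10, 10) (10,10)=unmoved
jar 0.998 (10, 10) (10,10)=unmoved
pliers 0.998 (10, 10) (10,10)=unmoved
[1.24, 1.27, 1.32, 1.37, 1.54, 1.57, 1.65, 1.76, 1.88, 1.93, 1.97, 1.97, 1.99] 27.5833
```

```bash
python3 - <<'E'
from h import *
cal=cams.get_calibration("wrist"); shot("wrist","w10"); r=finder.place_of("wrist","steel_cup"); print("cup now",[onplane("wrist",x["location"],0,cal).round(3) for x in r[:1]],r[:1])
import pickle
c1,_=pickle.load(open("w1.pkl","rb"))
# cup rim in w1 ~ (341,228); reproject at z=.085 into present view
p=onplane("wrist",(341,228),.085,c1); print("cup rim in w1",p.round(3),"expected now at px",proj("wrist",p,cal).round(0))
for i in range(60): shot("scene")
def gr(): return cv2.cvtColor(np.ascontiguousarray(shot("scene")[160:205,280:325]),cv2.COLOR_RGB2GRAY).astype(float)
P=[gr() for i in range(14)]
print([float((np.abs(P[0]-p)).mean().round(2)) for p in P[1:]],monitor.get_obs()["t"])
im=cv2.imread("pics/w10.png"); cv2.imwrite("pics/c10.png",np.hstack([im[80:200,290:410],cv2.imread("pics/t9.png")[150:270,180:300]]).repeat(3,0).repeat(3,1))
E
```

```text
cup now [array([0.558, 0.092, 0.   ])] [{'location': [337.6, 133.6], 'confidence': 0.97}]
cup rim in w1 [0.561 0.093 0.085] expected now at px [359. 142.]Traceback (most recent call last):
  File "<stdin>", line 7, in <module>
  File "h.py", line 15, in shot
    im=cams.read_camera(cam)
ValueError: 200 camera calls are used up
```

The cup is at (0.558, 0.092) and was at (0.560, 0.090), so it hasn't moved. I'll settle a few seconds more, then hand in.

jog_arm:
  plan:
    - {"x":0,"y":0,"z":0,"wx":0,"wy":0,"wz":0}
    - {"x":0,"y":0,"z":0,"wx":0,"wy":0,"wz":0}
    - {"x":0,"y":0,"z":0,"wx":0,"wy":0,"wz":0}
    - {"x":0,"y":0,"z":0,"wx":0,"wy":0,"wz":0}
    - {"x":0,"y":0,"z":0,"wx":0,"wy":0,"wz":0}
    - {"x":0,"y":0,"z":0,"wx":0,"wy":0,"wz":0}
    - {"x":0,"y":0,"z":0,"wx":0,"wy":0,"wz":0}
    - {"x":0,"y":0,"z":0,"wx":0,"wy":0,"wz":0}
    - {"x":0,"y":0,"z":0,"wx":0,"wy":0,"wz":0}
    - {"x":0,"y":0,"z":0,"wx":0,"wy":0,"wz":0}
    - {"x":0,"y":0,"z":0,"wx":0,"wy":0,"wz":0}
    - {"x":0,"y":0,"z":0,"wx":0,"wy":0,"wz":0}

```text
t: 31.13
eef_pos: [0.4485, 0.0556, 0.2784]
tool_rot: [-0.0, 0.698, 0.716, -0.002]
contact_force: [0.0, -0.1, -0.2]
gripper_width: 0.598
```

jog_arm:
  plan:
    - {"x":0,"y":0,"z":0,"wx":0,"wy":0,"wz":0}
    - {"x":0,"y":0,"z":0,"wx":0,"wy":0,"wz":0}
    - {"x":0,"y":0,"z":0,"wx":0,"wy":0,"wz":0}
    - {"x":0,"y":0,"z":0,"wx":0,"wy":0,"wz":0}
    - {"x":0,"y":0,"z":0,"wx":0,"wy":0,"wz":0}
    - {"x":0,"y":0,"z":0,"wx":0,"wy":0,"wz":0}
    - {"x":0,"y":0,"z":0,"wx":0,"wy":0,"wz":0}
    - {"x":0,"y":0,"z":0,"wx":0,"wy":0,"wz":0}
    - {"x":0,"y":0,"z":0,"wx":0,"wy":0,"wz":0}
    - {"x":0,"y":0,"z":0,"wx":0,"wy":0,"wz":0}
    - {"x":0,"y":0,"z":0,"wx":0,"wy":0,"wz":0}
    - {"x":0,"y":0,"z":0,"wx":0,"wy":0,"wz":0}

```text
t: 32.13
eef_pos: [0.4486, 0.0556, 0.2784]
tool_rot: [-0.0, 0.698, 0.716, -0.002]
contact_force: [-0.5, 0.3, -0.4]
gripper_width: 0.597
```

jog_arm:
  plan:
    - {"x":0,"y":0,"z":0,"wx":0,"wy":0,"wz":0}
    - {"x":0,"y":0,"z":0,"wx":0,"wy":0,"wz":0}
    - {"x":0,"y":0,"z":0,"wx":0,"wy":0,"wz":0}
    - {"x":0,"y":0,"z":0,"wx":0,"wy":0,"wz":0}
    - {"x":0,"y":0,"z":0,"wx":0,"wy":0,"wz":0}
    - {"x":0,"y":0,"z":0,"wx":0,"wy":0,"wz":0}
    - {"x":0,"y":0,"z":0,"wx":0,"wy":0,"wz":0}
    - {"x":0,"y":0,"z":0,"wx":0,"wy":0,"wz":0}
    - {"x":0,"y":0,"z":0,"wx":0,"wy":0,"wz":0}
    - {"x":0,"y":0,"z":0,"wx":0,"wy":0,"wz":0}
    - {"x":0,"y":0,"z":0,"wx":0,"wy":0,"wz":0}
    - {"x":0,"y":0,"z":0,"wx":0,"wy":0,"wz":0}

```text
t: 33.13
eef_pos: [0.4486, 0.0556, 0.2784]
tool_rot: [-0.0, 0.698, 0.716, -0.002]
contact_force: [0.2, 0.0, 0.7]
gripper_width: 0.6
```

```bash
python3 -c "
from h import *
o=where(); print(bot.hand_in())"
```

```text
t 33.1333 bail cab x -131.8 z 281.4 lat 0.1 mm tilt 0.1 yaw 1.45 f [0.21 0.04 0.73] w 0.6
the job is handed in; nothing more can be done
None
```

The basket hangs by its cross bar on the hook, and I handed the job in at about 33 s; no verdict came back. I took it in under the lip at 22° and found the plate by touch at about 6 N, with the bar at about x = 34 mm in the cabinet frame. I then backed off 5 mm, levelled the basket and lowered the bar onto the shank while still holding it. About 2.7 N rested on the hook before I let go and retracted.

**Last checks:**
- **Hanging:** the pictures show the grip standing free in front of the cabinet, tilted only about 3–4° with the handle end low. The force on the tool is about zero.
- **Bystanders:** the timer, jar and pliers match the first top picture exactly. The cup was hidden in the last top view, but the wrist camera puts it within about 3 mm of where it started.

**What disagreed or stayed open:**
- **Bar height:** my estimate when it landed was 121.7 mm against the expected 123.5 mm. That is within the 2 mm calibration and inside the 119–129 mm band.
- **Plate contact:** the moment reading could not prove that the bar touched the plate rather than the tub touching the back wall. The landing at shank height does agree with the bar being behind the tip.
- **Swing:** a faint swing was still fading at the last measurement, about 5.5 s before hand-in. I judged it well under the speed limits, but could not re-check because the camera calls ran out.

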